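# Change over the doming blocks

### The job

Change over the two doming blocks: the one stored in the wooden cradle, under the two tools, goes into the square nest on the work board, and the one now in the nest goes into the cradle's bay in its stead. First lift the burnisher and the file off the cradle and lay both in the cork-lined steel tray (the tray may also hold a block for a moment); at the end lay each tool back across the cradle exactly where you found it, in the same pair of notches and the same way round. Do not disturb the hammer or the round tin.

Things in the scene. Friction and masses are not known exactly. Their poses are not given: they have to be found in the camera images.
- cradle: Fixed plywood board 146 x 240 x 10 mm, origin centre of underside. Two cheeks 12 thick, 112 long in x, at y +11 and +89. Between them a bay 66 x 66, centre (0, +50), floor z 10, with 5 mm high battens 7 wide at x -36.5 and +36.5. Each cheek has notches at x -26 (front pair) and +26 (rear pair), 34 wide, floor z 44; posts to z 60. Each tool lies along y across both. A slip stone is fixed on it.
- nest: Fixed brown work board, 230 (x) x 210 (y) x 10 mm; origin centre of underside, z up. Four dark battens 12 mm wide with tops at z = 22 mm surround a square seat, 66 x 66 mm, with a black rubber pad: seat centre at (0, +45) mm, floor at z = 10 mm. The hammer lies on the -y half of the board.
- tray: Fixed shallow steel tray, cork-lined, 250 (x) x 210 (y) mm, rim 14 mm high, floor at z = 3 mm; origin at the centre of its underside, z up. Empty at the start.
- block_a: Loose grey aluminium doming block, 52 x 52 x 26 mm, 0.16 kg, with round cups in its top and plain sides; origin at the centre of its underside, z up. At the start one block sits in the cradle's bay and the other in the nest, either way; cups up.
- block_b: Loose grey aluminium doming block, 53 x 52 x 26 mm, 0.16 kg, with round cups in its top and a red cross drawn on a side; otherwise as block_a.
- burnisher: Loose, 213 mm long along its y, 70 g: black handle 20 x 20 mm from y -10 to +107, thin brown tip on to y -107; origin mid-length on the underside, z up, centre of mass y +33. Starts lying along the cradle's y in one pair of notches (front or rear), with its point y +60 about over the bay's centre line, free to grip there between the cheeks.
- file: Loose, 226 mm long along its y, 70 g: beech handle 20 x 20 mm from y +32 to +113, brass ferrule, thin steel blade to y -113 at mid-height; origin mid-length on the underside, z up, centre of mass y +47. Starts along the cradle's y in the other pair of notches, level within 0.05 rad, its point y +60 about over the bay's centre line, free to grip there.
- hammer: Loose chasing hammer with a wooden shaft, 206 x 70 x 24 mm, lying on the nest's board beside the seat; a bystander. Origin at mid-length on its underside, y along the shaft, head at the -y end.
- rivet_tin: Loose round white tin, 54 mm across, 24 mm high, standing on the nest's board behind the seat; a bystander. Origin at the centre of its underside.
Not all that is in view belongs to the job. Leave any yellow look-alike of the block_b alone.

How it is judged:
By the outcome, as a careful person would: the job done as asked, in the order asked, and still so for the second after the job is handed in, with the robot touching nothing.
It also fails if it takes over 144 s, if anything falls off the work surface, if the arm or the gripper's body presses on something with over 40 N, if the wrist force passes 120 N, or if a joint passes its speed limit or range.

### The arm

A 6-joint arm with a two-finger parallel gripper is mounted at the origin on the work surface; the furniture and walls round the work are solid. World frame = base frame: x ahead of the robot, y to its left, z up, the work surface at z = 0. Lengths are in mm, angles in rad, forces in N, time in s.
With the tool pointing down it reaches from about 275 to 1000 mm from the base axis. Payload 8.4 kg.
Tool frame: the origin (TCP) lies at the very end of the fingers, on their centre line; the grasp point (between the pads) lies behind it (r.grip_point_offset is the x of the grasp point in the tool frame, in mm); x points along the fingers, z is the direction in which the jaws open and shut, and the axes are right-handed (so a half turn about x gives the same grasp; the last joint's range is limited). The gripper opens to 85 mm and grips with 20 to 120 N. Pads are 22 mm wide; open, the fingers measure 114 mm over their backs; the gripper's body (76 mm by 85 mm) begins 54 mm behind the grasp point. The pads swing forward as they close: fully open they stand 13 mm farther back than shut.
Start: joints at [-0.002, 0.353, 1.633, -0, 1.155, -0.002], TCP at [625.002, -0, 231.281] pointing down, gripper open.
Joint ranges: [-2.63, 2.63], [-0.92, 2.1], [0.06, 2.66], [-1.3, 4.44], [0, 2.69], [-3.02, 3.02]. Speed limits (rad/s): [2.22, 2.22, 2.79, 3.14, 3.14, 3.14].

### API

Orientations are given as [roll, pitch, yaw] about the fixed x, y, z axes, in that order (R = Rz(yaw) Ry(pitch) Rx(roll)).
In Python, from rig import r, vision, order gives the robot as it stands. The module is installed in compiled form; this text tells all that it offers.
- The arm moves only by the tool step_arm, never from a script. Its argument "rows" is a list of rows, each a list of 7 numbers: the shift along the world's x, y, z in mm, then the turn, a rotation vector about the world's x, y, z in rad, then the finger opening in mm, from 0 to 85.4. A call has exactly 8 rows; each row is the pose to reach, as a shift and turn from the pose measured when the call began; what a row does not reach only later rows make up. A row lasts 1/8 s, in which the tool goes at most 62.5 mm and 10.7 degrees, less where a joint would pass 70% of its speed; a pose out of reach is approached as far as the arm can. A call with a gripper value outside its range is refused whole. The fingers move at their own pace and stop on an object; "force" is the grip in N (left out, the last holds). Time passes only in rows, so rows that repeat a pose let the fingers close, or fill a call up. It gives the time, the measured TCP pose, the force and the opening at its end, in the units of the state.
- r.sense(): the state, without advancing time (a new reading comes with each control period).
- vision.grab_frame(name): name is "scene" or "side" or "wrist"; returns (picture, depth): 420x560x3 uint8, red, green, blue; 420x560 float32, mm along the optical axis (not along the pixel's ray), 0 where there is no reading.
- vision.camera_info(name): a dict with "K" (3x3 intrinsics, pixels), "origin" and "attitude" of the camera in the world; the wrist camera has in their place "tool_from_camera" (4x4, takes a point from camera to tool coordinates, whose origin is the TCP and whose axes are the tool frame's). Camera axes: x right, y down, z forward; pixel columns grow to the right and rows downward; lengths in mm; the calibration is good to about 2 mm. A picture is of the moment at which its call begins: read the wrist's pose just before it. camera_info takes no time and is no camera call.
- order.sign_off(): hands the job in, once; it reports no verdict.
The state is a dict: "clock": time; "qpos": joint angles; "qvel": joint speeds; "joint_efforts": joint torques, N m; "eef_pos": TCP position; "tcp_rot": TCP orientation; "contact_force": force on the tool from outside, world axes, zero at the start; "wrist_torque": the same for the moment, N m; "opening": opening from 0.0 (shut) to 1.0 (fully open).
Only numpy, scipy, OpenCV 4.12 (cv2) and the standard library are available. Lean on these libraries where they do the work, as an engineer would, in place of code of your own. Each camera call takes 0.05 s, during which the arm holds its last target.

## Working session

There is one attempt and no reset: what is moved stays moved. The work goes in short steps, Python scripts to look and compute and a tool call to move; the robot and the scene stay as the last step left them, time stands still between calls to the robot, and variables do not carry over. Pictures are saved under pics/ and viewed, and the job is handed in when it is done.

Besides the shell and the picture viewer there is one more tool, called after ">>>" in YAML: its name, and indented under it one key for each argument. step_arm: Moves the arm, as the interface text tells. Its arguments: {"type":"object","properties":{"rows":{"type":"array"},"force":{"type":"number"}},"required":["rows"]}

```bash
mkdir -p pics; cat > h.py <<'E'
import numpy as np, cv2
from rig import r, vision, order
from scipy.spatial.transform import Rotation as R
E
python3 - <<'E'
from h import *
print(r.sense(), r.grip_point_offset)
for n in ("scene","side","wrist"):
    p,d=vision.grab_frame(n); cv2.imwrite(f"pics/{n}0.png",p[:,:,::-1]); np.save(f"pics/{n}0d.npy",d)
    print(n,vision.camera_info(n))
E
```

```text
{'clock': 0.0, 'qpos': array([-2.36081309e-03,  3.53635551e-01,  1.63415935e+00, -1.03277879e-07,
        1.15523172e+00, -2.37813674e-03]), 'qvel': array([-0.0012037 ,  0.00021637, -0.00050568, -0.00011362,  0.00106116,
       -0.00121331]), 'joint_efforts': array([-2.03471049e-03, -6.05236173e+01, -3.42063046e+01, -2.62302356e-04,
        9.48130677e-03,  3.61521288e-06]), 'eef_pos': array([6.24498699e+02, 2.56443559e-02, 2.30558777e+02]), 'tcp_rot': array([3.13928037, 1.56936235, 3.13929773]), 'contact_force': array([-0.07858437, -0.6349712 , -0.212093  ]), 'wrist_torque': array([-0.02831348,  0.00734366, -0.01840438]), 'opening': 0.9960663610030273} -18.700000000000003
scene {'K': array([[509.19563768,   0.        , 277.13476992],
       [  0.        , 509.19563768, 201.50520763],
       [  0.        ,   0.        ,   1.        ]]), 'origin': array([  -89.67636407, -1163.01443326,   849.56880436]), 'attitude': array([-2.12914408, -0.01829692, -0.43597576])}
side {'K': array([[505.40288717,   0.        , 282.06707001],
       [  0.        , 505.40288717, 210.54133678],
       [  0.        ,   0.        ,   1.        ]]), 'origin': array([  38.03394091, -903.60966024,  853.68650185]), 'attitude': array([-2.24841322, -0.01461193, -0.41550455])}
wrist {'K': array([[352.41059368,   0.        , 278.49152936],
       [  0.        , 352.41059368, 212.34601212],
       [  0.        ,   0.        ,   1.        ]]), 'tool_from_camera': array([[-5.81795658e-04, -2.63397761e-01,  9.64687141e-01,
        -1.42615035e+02],
       [-3.16112432e-04, -9.64687208e-01, -2.63397970e-01,
         6.77949715e+01],
       [ 9.99999781e-01, -4.58193394e-04,  4.77987522e-04,
        -9.97951386e-02],
       [ 0.00000000e+00,  0.00000000e+00,  0.00000000e+00,
         1.00000000e+00]])}
```

View pics/scene0.png

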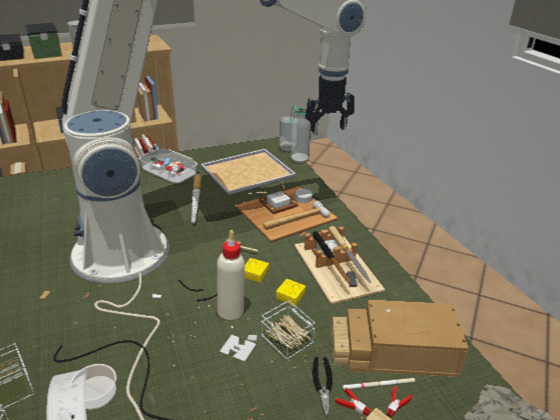

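View pics/side0.png

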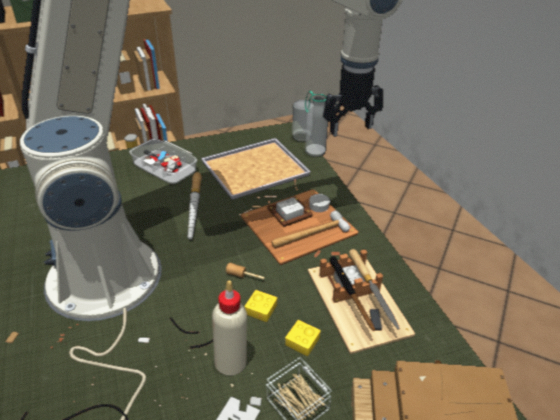

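View pics/wrist0.png

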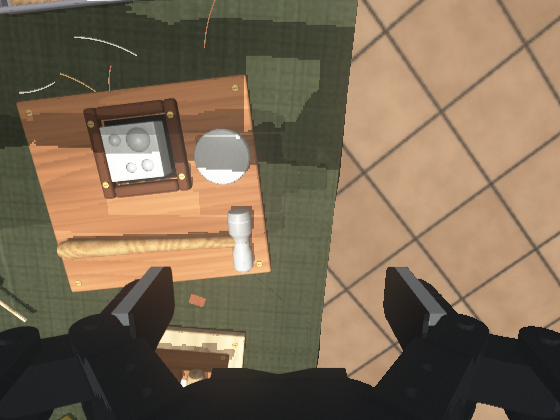

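The scene view shows the cradle near (340,260), the nest board near (287,210) and the tray near (248,170). The yellow look-alikes are at (256,270) and (291,291). Next I'll get rough positions.

```bash
cat >> h.py <<'E'
def cam(n, s=None):
    c=vision.camera_info(n); K=c["K"]
    if n=="wrist":
        s=s or r.sense()
        T=np.eye(4); T[:3,:3]=R.from_euler("xyz",s["tcp_rot"]).as_matrix(); T[:3,3]=s["eef_pos"]
        M=T@c["tool_from_camera"]; return K,M[:3,:3],M[:3,3]
    return K,R.from_euler("xyz",c["attitude"]).as_matrix(),np.array(c["origin"])
def ray(C,uv,z):
    K,A,o=C; uv=np.atleast_2d(uv).astype(float)
    d=np.c_[(uv[:,0]-K[0,2])/K[0,0],(uv[:,1]-K[1,2])/K[1,1],np.ones(len(uv))]@A.T
    return o+d*((z-o[2])/d[:,2])[:,None]
def proj(C,P):
    K,A,o=C; p=(np.atleast_2d(P)-o)@A; return np.c_[p[:,0]/p[:,2]*K[0,0]+K[0,2],p[:,1]/p[:,2]*K[1,1]+K[1,2]]
def shot(n,name):
    s=r.sense(); p,d=vision.grab_frame(n); b=p[:,:,::-1].copy(); cv2.imwrite(f"pics/{name}.png",b); np.savez(f"pics/{name}.npz",d=d,**{k:s[k] for k in("eef_pos","tcp_rot")}); return s,b,d
def load(n,name):
    z=np.load(f"pics/{name}.npz"); return cam(n,dict(eef_pos=z["eef_pos"],tcp_rot=z["tcp_rot"])),cv2.imread(f"pics/{name}.png"),z["d"]
def crop(b,x0,y0,x1,y1,k,name): cv2.imwrite(f"pics/{name}.png",cv2.resize(b[y0:y1,x0:x1],None,fx=k,fy=k,interpolation=cv2.INTER_CUBIC))
E
python3 - <<'E'
from h import *
S=cam("scene");print("cradle corners",ray(S,[(294,244),(341,236),(382,286),(333,299)],10))
print("nest",ray(S,[(236,207),(309,187),(336,217),(275,237)],10))
print("tray",ray(S,[(203,163),(260,151),(296,178),(232,193)],14))
b=cv2.imread("pics/scene0.png"); crop(b,280,170,400,310,4,"sc1")
b=cv2.imread("pics/side0.png"); crop(b,290,240,430,350,5,"si1")
W=cam("wrist");print("wrist nest",ray(W,[(18,103),(246,76),(270,271),(73,291)],10))
print("jaws dir (tool z) world",R.from_euler("xyz",r.sense()["tcp_rot"]).as_matrix())
E
```

```text
cradle corners [[ 441.43167036 -169.16087982   10.        ]
 [ 579.88101968 -188.61852481   10.        ]
 [ 563.70594845 -411.18709717   10.        ]
 [ 428.91625394 -402.37917965   10.        ]]
nest [[ 363.21649973   70.03291508   10.        ]
 [ 625.45585503   88.93722033   10.        ]
 [ 616.31505716  -99.37352986   10.        ]
 [ 407.22521279 -118.63688588   10.        ]]
tray [[357.96909187 376.98635655  14.        ]
 [579.30797945 386.00149856  14.        ]
 [610.00000645 152.96840556  14.        ]
 [379.0646606  146.12504994  14.        ]]
wrist nest [[ 367.76161092   80.33175781   10.        ]
 [ 593.09907816  105.21428714   10.        ]
 [ 614.9492078   -99.48778256   10.        ]
 [ 390.50696755 -124.21066177   10.        ]]
jaws dir (tool z) world [[-1.07892376e-03 -7.02460977e-05  9.99999415e-01]
 [-3.50543821e-05  9.99999997e-01  7.02083175e-05]
 [-9.99999417e-01 -3.49786122e-05 -1.07892622e-03]]
```

View pics/sc1.png

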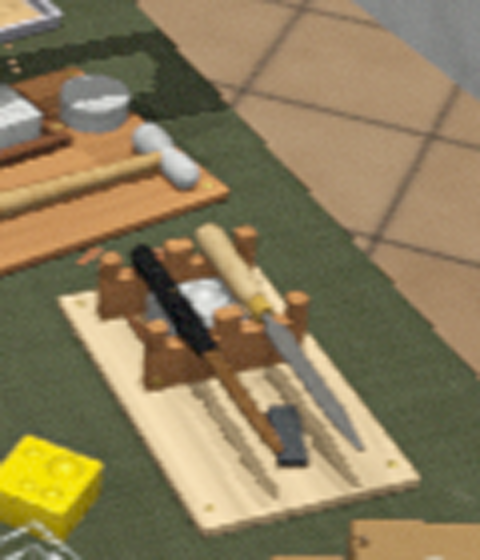

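View pics/si1.png

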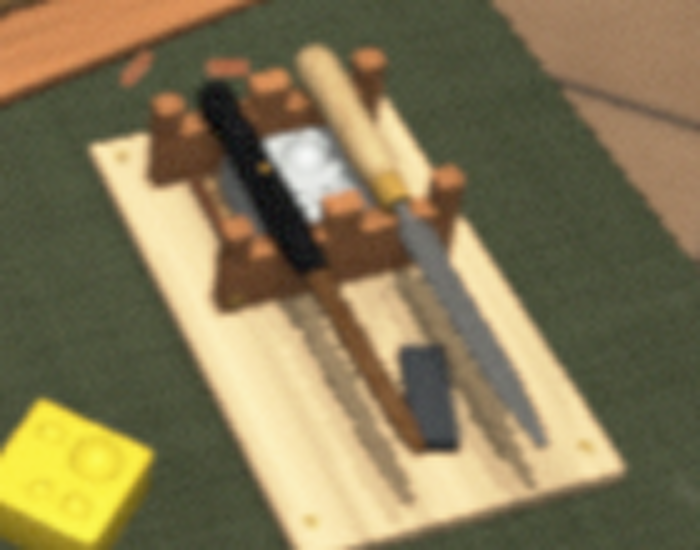

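The crops show the burnisher (black) in the front notches and the file (beech handle) in the rear, both with the handle at +y. The aluminium block lies between them, at about (200,300) in the scene crop. I'll look from above next.

>>> step_arm:
  rows:
    - [-20,-40,10,0,0,0,85]
    - [-40,-80,20,0,0,0,85]
    - [-60,-120,30,0,0,0,85]
    - [-80,-160,40,0,0,0,85]
    - [-100,-200,40,0,0,0,85]
    - [-120,-220,40,0,0,0,85]
    - [-120,-220,40,0,0,0,85]
    - [-120,-220,40,0,0,0,85]

```text
clock: 1.15
eef_pos: [505.0, -219.6, 270.7]
tcp_rot: [2.755, 1.57, 2.755]
contact_force: [-0.1, -0.6, -0.8]
opening: 0.997
```

```bash
python3 - <<'E'
from h import *
s,b,d=shot("wrist","w1"); print(s["eef_pos"],s["tcp_rot"],s["clock"])
E
```

```text
[ 504.99638492 -219.64879436  270.70413019] [2.75546841 1.56995657 2.75516967] 1.15
```

View pics/w1.png

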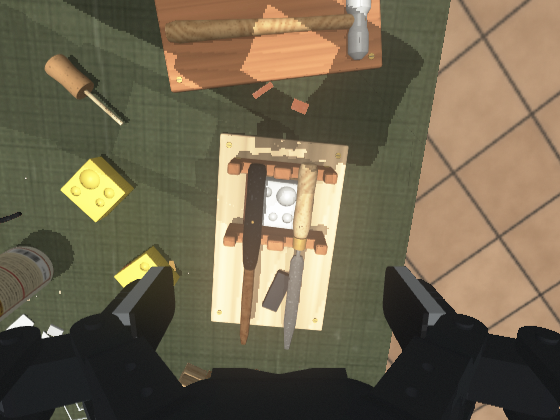

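The wrist view shows:
- **Block in the cradle:** (282,205)
- **Burnisher:** black handle (256,205)
- **File:** beech handle (305,200)
- **Look-alikes:** yellow blocks (97,188) and (147,268), a loose wooden-handled awl (88,88), and the slip stone (277,290)

The targets are the grey block and the two tools lying across the cheeks.

```bash
python3 - <<'E'
from h import *
C,b,d=load("wrist","w1"); crop(b,200,125,360,350,3.5,"w1c"); crop(b,215,150,345,260,6,"w1d")
E
```

```text
(no output)
```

View pics/w1d.png

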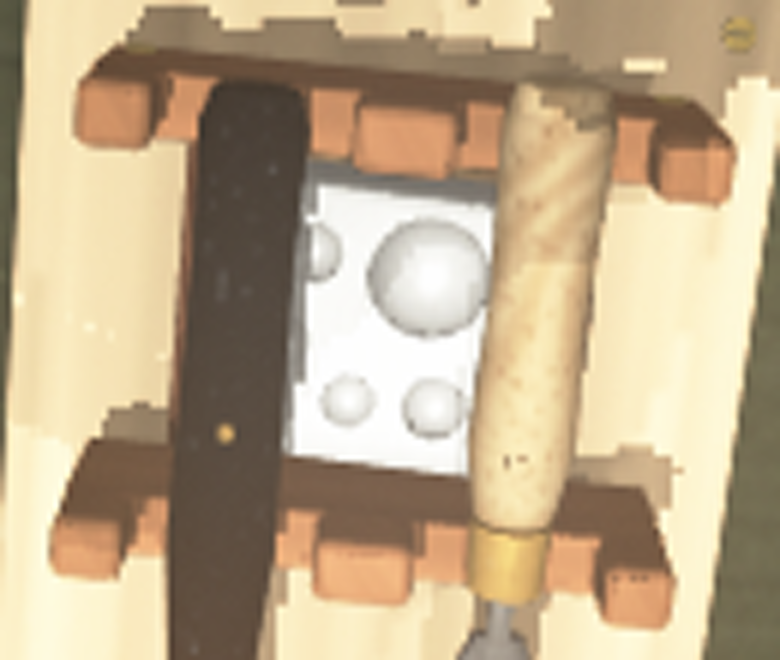

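View pics/w1c.png

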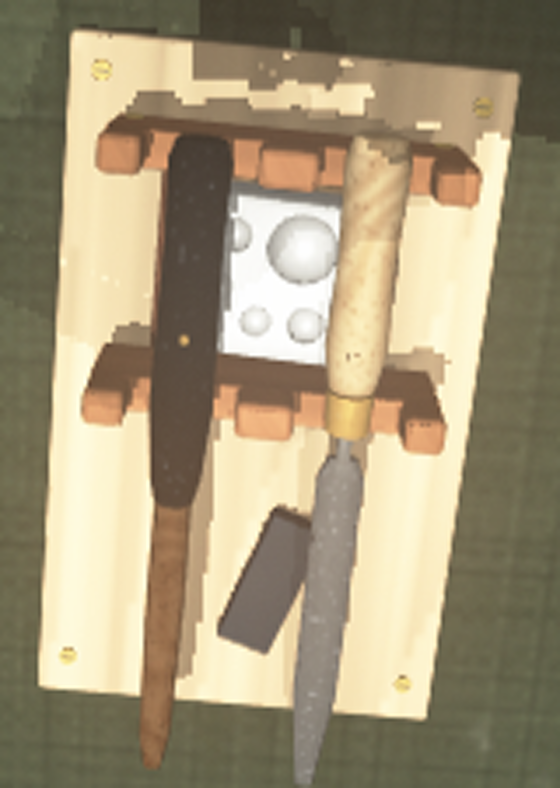

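```bash
cat >> h.py <<'E'
def fit2(loc,W):
    loc=np.array(loc,float);W=np.array(W)[:,:2]
    a=loc-loc.mean(0);w=W-W.mean(0)
    th=np.arctan2((a[:,0]*w[:,1]-a[:,1]*w[:,0]).sum(),(a*w).sum()); c,s=np.cos(th),np.sin(th);M=np.array([[c,-s],[s,c]])
    t=W.mean(0)-M@loc.mean(0); res=W-(loc@M.T+t); return t,th,res
E
python3 - <<'E'
from h import *
C,b,d=load("wrist","w1")
f=lambda L,k,ox,oy:[(x/k+ox-.0,y/k+oy) for x,y in L]
P=ray(C,f([(72,30),(518,73),(425,718),(40,687)],3.5,200,125),10)
t,th,res=fit2([(-73,120),(73,120),(73,-120),(-73,-120)],P); print(t,th,res.round(1).tolist())
M=lambda x,y:(t+R.from_euler("z",th).as_matrix()[:2,:2]@[x,y]).round(1)
print("bay",M(0,50),"bgrip",M(-26,42),"fgrip",M(26,42))
# posts (z60)
Q=ray(C,f([(113,113),(408,142),(694,175),(87,545),(363,572),(636,598)],6,215,150),60)
print("posts",Q.round(1).tolist())
L=lambda Pw:((Pw[:,:2]-t)@R.from_euler("z",th).as_matrix()[:2,:2]).round(1).tolist()
print("posts local",L(Q))
# burnisher centre line, file
print("burn top", L(ray(C,f([(202,140),(182,480)],3.5,200,125),64)),L(ray(C,f([(152,765)],3.5,200,125),54)))
print("file top", L(ray(C,f([(381,140),(355,395)],3.5,200,125),64)),L(ray(C,f([(303,785)],3.5,200,125),54)))
print("block", L(ray(C,f([(313,185),(288,455),(468,473)],6,215,150),36)))
# depth-based heights
for n,uv in dict(burn=(256,200),file=(305,195),blk=(285,195),board=(330,215),table=(380,260)).items():
    u,v=uv;z=np.median(d[v-1:v+2,u-1:u+2]);K,A,o=C;print(n,(o+A@np.array([(u-K[0,2])/K[0,0]*z,(v-K[1,2])/K[1,1]*z,z])).round(1))
E
```

```text
[ 500.56407712 -296.03970166] -0.09387945454264444 [[1.0, -0.8], [-1.1, -0.8], [-1.2, 1.1], [1.3, 0.5]]
bay [ 505.3 -246.3] bgrip [ 478.6 -251.8] fgrip [ 530.4 -256.7]
posts [[460.0, -202.9, 60.0], [509.5, -207.8, 60.0], [557.8, -213.4, 60.0], [452.8, -279.6, 60.0], [501.7, -284.7, 60.0], [550.4, -289.7, 60.0]]
posts local [[-49.1, 88.9], [0.6, 88.7], [49.2, 87.6], [-49.1, 11.9], [0.1, 11.4], [49.0, 11.0]]
burn top [[-25.3, 95.6], [-23.3, -8.5]] [[-26.2, -116.8]]
file top [[25.2, 100.3], [26.3, 23.7]] [[25.1, -119.8]]
block [[-15.1, 75.6], [-15.4, 24.2], [18.5, 23.9]]
burn [ 481.9 -234.5   62.2]
file [ 531.9 -229.3   62.6]
blk [ 512.2 -236.6   29.1]
board [ 566.1 -265.3    9.8]
table [ 6.331e+02 -3.272e+02 -5.000e-01]
```

Front = burnisher and rear = file, with the cradle at about (500.6,-296), yaw -0.097. The posts and block agree with the drawing to about 1 mm. I'll approach the burnisher first.

>>> step_arm:
  rows:
    - [-10,-12,-30,0,0,-0.03,42]
    - [-20,-24,-70,0,0,-0.07,42]
    - [-25,-32,-110,0,0,-0.097,42]
    - [-25,-32,-150,0,0,-0.097,42]
    - [-25,-32,-170,0,0,-0.097,42]
    - [-25,-32,-185,0,0,-0.097,42]
    - [-25,-32,-190,0,0,-0.097,42]
    - [-25,-32,-190,0,0,-0.097,42]

```text
clock: 2.2
eef_pos: [480.6, -251.3, 80.9]
tcp_rot: [2.833, 1.57, 2.737]
contact_force: [0.5, 0.6, -0.7]
opening: 0.488
```

```bash
python3 - <<'E'
from h import *
s,b,d=shot("wrist","w2"); print(s["eef_pos"],s["tcp_rot"],s["opening"])
s,b,d=shot("side","s2"); crop(b,290,200,430,350,5,"s2c")
E
```

```text
[ 480.59398293 -251.25907677   80.90511218] [2.83308414 1.57020969 2.73694387] 0.48836135207739034
```

View pics/w2.png

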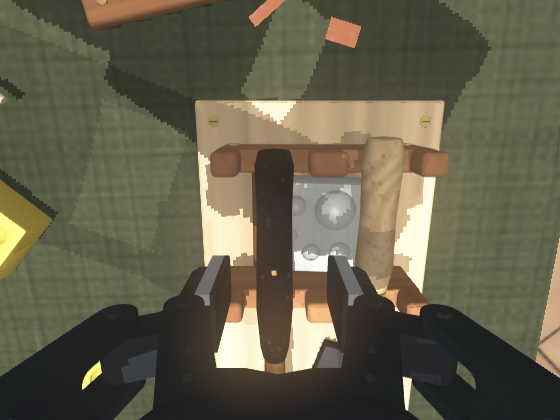

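View pics/s2c.png

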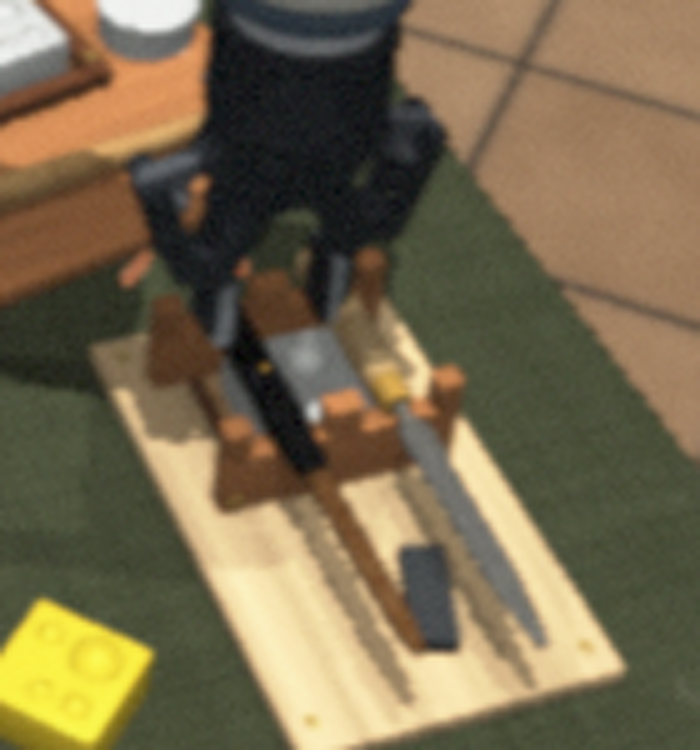

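The wrist view shows the jaws (215..340) straddling the burnisher handle (275), clear of the file, with the cradle edges square to the image. Descending and closing.

>>> step_arm:
  rows:
    - [-1,0,-15,0,0,0,42]
    - [-1,0,-28,0,0,0,42]
    - [-1,0,-34,0,0,0,42]
    - [-1,0,-34,0,0,0,42]
    - [-1,0,-34,0,0,0,15]
    - [-1,0,-34,0,0,0,15]
    - [-1,0,-34,0,0,0,15]
    - [-1,0,-34,0,0,0,15]
  force: 50

```text
clock: 3.3
eef_pos: [480.2, -251.8, 47.8]
tcp_rot: [-0.434, 1.569, -0.53]
contact_force: [-0.7, 0.3, 3.9]
opening: 0.214
```

```bash
python3 - <<'E'
from h import *
s=r.sense(); print({k:s[k] for k in("clock","eef_pos","tcp_rot","opening","contact_force","qpos")})
S=cam("side")
b=cv2.imread("pics/side0.png");crop(b,190,120,370,270,4,"tr")
b=cv2.imread("pics/scene0.png");crop(b,190,140,350,250,5,"tr2")
E
```

```text
{'clock': 3.3, 'eef_pos': array([ 480.15360429, -251.76314594,   47.84041178]), 'tcp_rot': array([-0.4337683 ,  1.56948559, -0.53017038]), 'opening': 0.21429166659509793, 'contact_force': array([-0.65106752,  0.25019504,  3.91004043]), 'qpos': array([-4.85658368e-01,  4.72420423e-01,  1.94614305e+00, -8.82797728e-05,
        7.21719745e-01, -3.89190061e-01])}
```

View pics/tr.png

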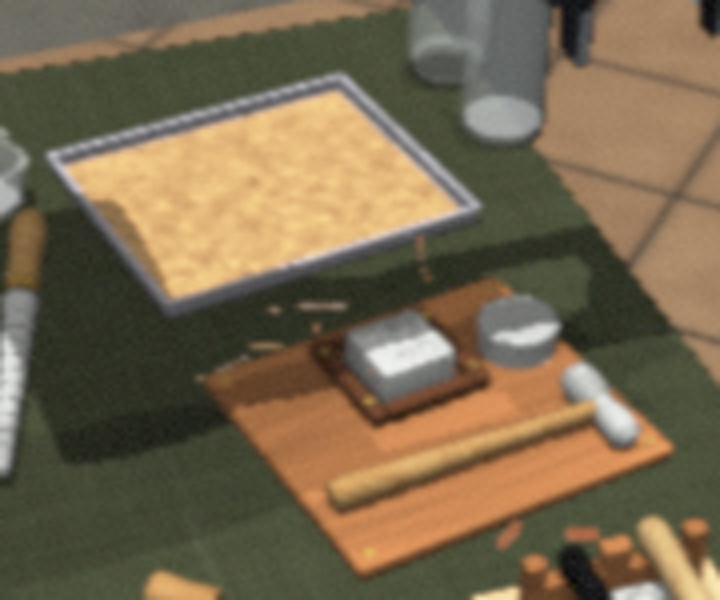

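View pics/tr2.png

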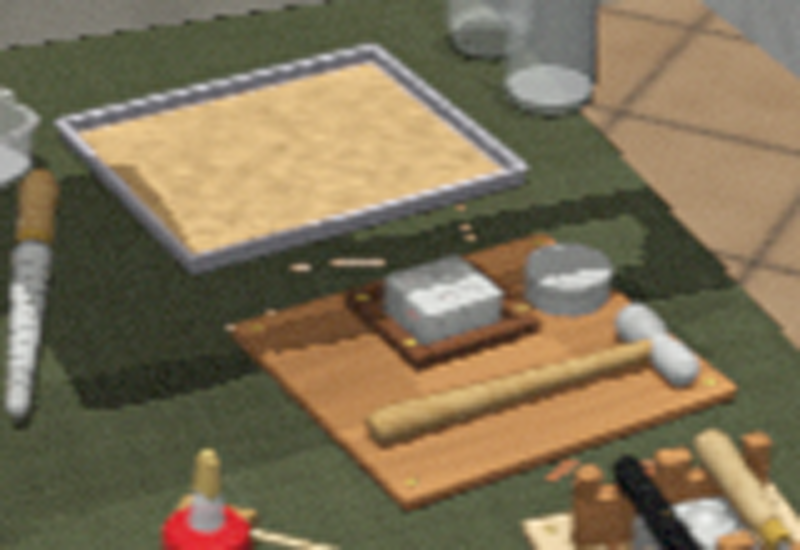

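Gripped at opening 0.21. Next I'll measure the tray from both fixed views.

```bash
python3 - <<'E'
from h import *
f=lambda L,k,ox,oy:[(x/k+ox,y/k+oy) for x,y in L]
for n,L in (("side",f([(50,155),(343,77),(479,209),(172,309)],4,190,120)),("scene",f([(60,122),(376,46),(525,170),(196,264)],5,190,140))):
    P=ray(cam(n),L,13); print(n,P.round(1).tolist())
    t,th,res=fit2([(-125,105),(125,105),(125,-105),(-125,-105)],P); print(t,th,res.round(1).tolist())
E
```

```text
side [[349.8, 369.4, 13.0], [599.9, 389.8, 13.0], [618.2, 179.8, 13.0], [370.6, 152.4, 13.0]]
[484.61443242 272.86604784] 0.09390811482999845 [[-0.6, 3.8], [0.7, 0.7], [-0.7, -0.2], [0.6, -4.2]]
scene [[352.1, 370.2, 13.0], [603.8, 394.1, 13.0], [620.2, 180.7, 13.0], [371.9, 152.3, 13.0]]
[486.99437258 274.32224072] 0.09562539229449207 [[-0.5, 3.3], [2.4, 3.3], [-1.2, -1.1], [-0.7, -5.5]]
```

>>> step_arm:
  rows:
    - [0,0,6,0,0,0,15]
    - [0,0,20,0,0,0,15]
    - [0,0,50,0,0,0,15]
    - [0,0,90,0,0,0,15]
    - [0,0,130,0,0,0,15]
    - [0,10,150,0,0,0,15]
    - [0,30,160,0,0,0,15]
    - [0,60,160,0,0,0,15]

```text
clock: 4.3
eef_pos: [480.2, -190.8, 208.7]
tcp_rot: [-0.32, 1.568, -0.417]
contact_force: [-0.7, 0.7, -2.3]
opening: 0.216
```

>>> step_arm:
  rows:
    - [-2,45,0,0,0,0.12,15]
    - [-4,95,0,0,0,0.28,15]
    - [-6,150,0,0,0,0.44,15]
    - [-10,205,0,0,0,0.6,15]
    - [-15,260,0,0,0,0.76,15]
    - [-20,315,0,0,0,0.92,15]
    - [-25,365,0,0,0,1.08,15]
    - [-30,410,0,0,0,1.24,15]

```text
clock: 5.3
eef_pos: [448.6, 221.3, 208.4]
tcp_rot: [-0.011, 1.569, 1.138]
contact_force: [0.5, 0.7, -1.1]
opening: 0.214
```

```bash
python3 - <<'E'
from h import *
s,b,d=shot("wrist","w3"); print(s["eef_pos"],s["tcp_rot"],s["opening"])
E
```

```text
[448.56191184 221.32222479 208.43674585] [-0.01088378  1.56911857  1.13805447] 0.21418656767728336
```

View pics/w3.png

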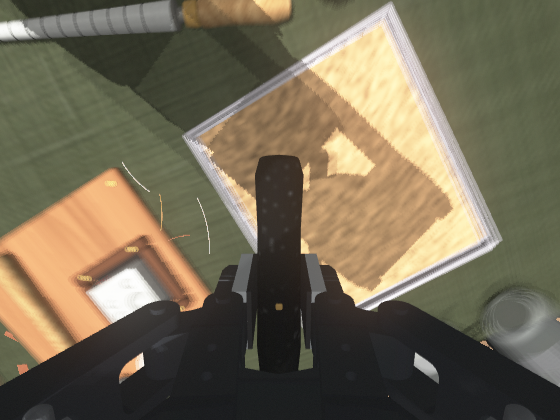

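The burnisher is held straight, with its handle up the image at (280,240). Tray corners are at (393,4), (186,135) and (500,243).

```bash
python3 - <<'E'
from h import *
C,b,d=load("wrist","w3")
P=ray(C,[(186,135),(393,4),(500,243)],13); print(P.round(1).tolist())
t,th,res=fit2([(-125,-105),(-125,105),(125,105)],P); print(t,th,res.round(1).tolist())
s=np.load("pics/w3.npz"); Rm=R.from_euler("xyz",s["tcp_rot"]).as_matrix(); print("yaw of jaw axis",np.arctan2(Rm[1,2],Rm[0,2]))
M=lambda x,y:(t+R.from_euler("z",th).as_matrix()[:2,:2]@[x,y]).round(1)
print("burn",M(-52,58)-s["eef_pos"][:2], "turn",th+np.pi/2-np.arctan2(Rm[1,2],Rm[0,2]), "file",M(-52,3),"blk",M(0,-60))
Q=ray(C,[(150,266),(88,290)],36);print("nestblk-ish",Q)
E
```

```text
[[368.1, 164.0, 13.0], [343.8, 377.6, 13.0], [594.7, 405.2, 13.0]]
[480.94534464 285.58456553] 0.1146096044720681 [[-0.6, -3.0], [-1.0, 2.0], [1.6, 1.0]]
yaw of jaw axis 1.148938265471677
burn [-25.86191184 115.97777521] turn 0.5364676657952876 file [428.9 282.6] blk [487.8 226. ]
nestblk-ish [[464.63278673  79.56514237  36.        ]
 [461.89219893  11.21683244  36.        ]]
```

The tray estimates differ by about 12 mm, and the arm was still moving when I took the picture. I'll settle above the tray and look again.

>>> step_arm:
  rows:
    - [-5,30,0,0,0,0.15,15]
    - [-10,60,0,0,0,0.3,15]
    - [-15,85,-20,0,0,0.45,15]
    - [-20,100,-50,0,0,0.527,15]
    - [-22,106,-80,0,0,0.527,15]
    - [-22,106,-100,0,0,0.527,15]
    - [-22,106,-110,0,0,0.527,15]
    - [-22,106,-110,0,0,0.527,15]

```text
clock: 6.35
eef_pos: [425.7, 331.2, 98.2]
tcp_rot: [0.524, 1.566, 2.209]
contact_force: [-0.6, -0.0, -0.4]
opening: 0.216
```

```bash
python3 - <<'E'
from h import *
s,b,d=shot("wrist","w4"); print(s["eef_pos"],s["tcp_rot"],s["opening"])
Rm=R.from_euler("xyz",s["tcp_rot"]).as_matrix(); print("yaw of jaw axis",np.arctan2(Rm[1,2],Rm[0,2]), abs(s["qvel"]).max())
s,b,d=shot("side","s4"); crop(b,180,110,370,240,4,"s4c")
s,b,d=shot("scene","sc4"); crop(b,180,110,340,220,5,"sc4c")
E
```

```text
[425.74090097 331.23640756  98.20186823] [0.52444586 1.56639558 2.20852794] 0.2160348562568977
yaw of jaw axis 1.6840778866645347 0.021129170449608263
```

View pics/w4.png

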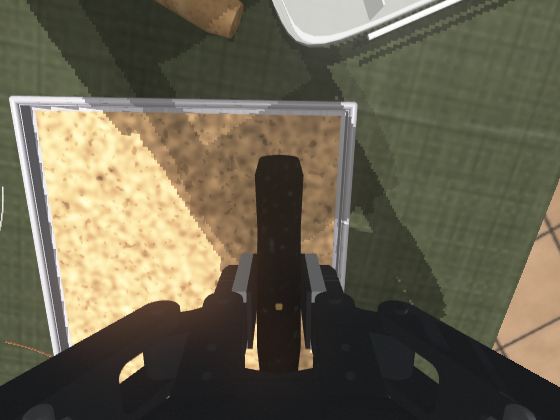

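View pics/s4c.png

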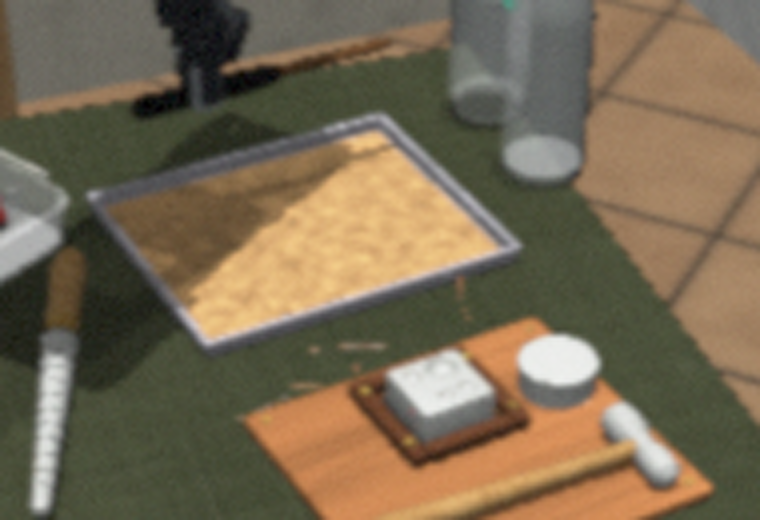

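View pics/sc4c.png

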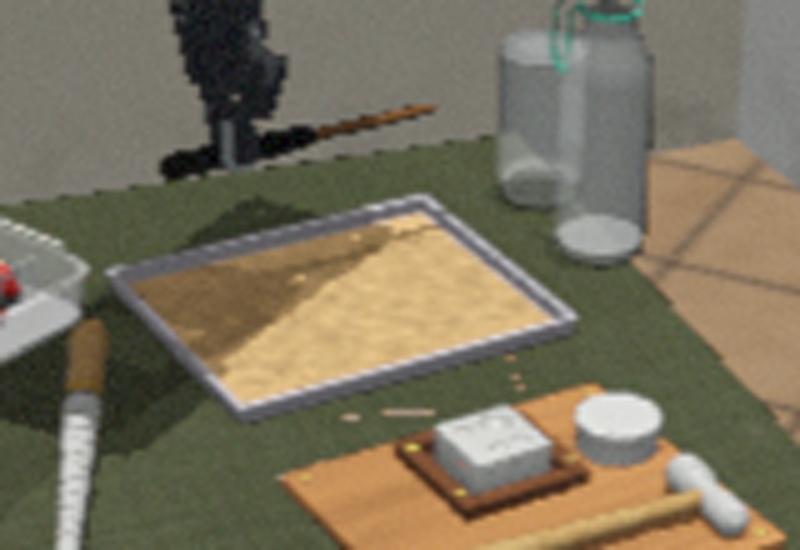

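The wrist view shows tray corners at (12,98) and (356,103), with the handle axis at (279,160) upright.

```bash
python3 - <<'E'
from h import *
C,b,d=load("wrist","w4")
P=ray(C,[(13,99),(355,104),(345,285)],13); print(P.round(1).tolist())
t,th,res=fit2([(-125,-105),(-125,105)],P[:2]); print(t,th,res.round(1).tolist())
M=lambda x,y:(t+R.from_euler("z",th).as_matrix()[:2,:2]@[x,y]).round(1)
print(M(-52,58),M(-52,3),M(0,-60)); print(proj(C,[[*M(-125,105),13],[*M(-125,-105),13]]))
K,A,o=C
for u,v in((13,99),(355,104),(380,200),(60,60),(150,250),(100,150)):
    z=np.median(d[v-1:v+2,u-1:u+2]);print((u,v),(o+A@np.array([(u-K[0,2])/K[0,0]*z,(v-K[1,2])/K[1,1]*z,z])).round(1))
E
```

```text
[[367.7, 161.9, 13.0], [346.8, 371.4, 13.0], [469.1, 385.2, 13.0]]
[481.62514488 279.0667373 ] 0.09915800926227711 [[0.0, -0.3], [-0.0, 0.3]]
[424.1 331.6] [429.6 276.9] [487.6 219.4]
[[354.62733247 103.92342716]
 [ 13.41091591  98.94752855]]
(13, 99) [367.6 163.   14.4]
(355, 104) [346.9 371.1  14.4]
(380, 200) [407.9 402.7  -0.5]
(60, 60) [340.8 183.7  -0.7]
(150, 250) [461.9 244.    3.3]
(100, 150) [394.3 209.7   3.4]
```

>>> step_arm:
  rows:
    - [-1,-2,-40,0,0,-0.014,15]
    - [-1,-2,-65,0,0,-0.014,15]
    - [-1,-2,-80,0,0,-0.014,15]
    - [-1,-2,-87,0,0,-0.014,15]
    - [-1,-2,-90,0,0,-0.014,15]
    - [-1,-2,-90,0,0,-0.014,15]
    - [-1,-2,-90,0,0,-0.014,15]
    - [-1,-2,-90,0,0,-0.014,15]

```text
clock: 7.5
eef_pos: [426.1, 330.0, 9.9]
tcp_rot: [-0.144, 1.565, 1.526]
contact_force: [0.0, 0.6, -0.8]
opening: 0.211
```

```bash
python3 - <<'E'
from h import *
s=r.sense(); print(s["eef_pos"],s["contact_force"],s["wrist_torque"])
Rm=R.from_euler("xyz",s["tcp_rot"]).as_matrix(); print("yaw",np.arctan2(Rm[1,2],Rm[0,2]),Rm[:,0])
E
```

```text
[426.1184869  329.97506312   9.896896  ] [ 0.0274574   0.56795454 -0.77124427] [ 0.01666969  0.02289714 -0.00296595]
yaw 1.6698192119758368 [ 2.57133729e-04  5.68342896e-03 -9.99983816e-01]
```

Not yet in contact. I'll lower 2 mm more, open, and rise.

>>> step_arm:
  rows:
    - [0,0,-2,0,0,0,15]
    - [0,0,-3,0,0,0,15]
    - [0,0,-3,0,0,0,42]
    - [0,0,-3,0,0,0,42]
    - [0,0,-3,0,0,0,42]
    - [0,0,10,0,0,0,42]
    - [0,0,40,0,0,0,42]
    - [0,0,80,0,0,0,42]

```text
clock: 8.5
eef_pos: [425.6, 329.6, 90.9]
tcp_rot: [0.062, 1.566, 1.732]
contact_force: [0.4, -0.2, 0.2]
opening: 0.492
```

>>> step_arm:
  rows:
    - [0,0,60,0,0,-0.17,42]
    - [5,-40,110,0,0,-0.34,42]
    - [15,-90,120,0,0,-0.51,42]
    - [25,-145,120,0,0,-0.68,42]
    - [35,-200,120,0,0,-0.85,42]
    - [45,-255,120,0,0,-1.02,42]
    - [55,-310,120,0,0,-1.19,42]
    - [65,-365,120,0,0,-1.36,42]

```text
clock: 9.5
eef_pos: [490.8, -37.2, 212.1]
tcp_rot: [-0.031, 1.565, 0.273]
contact_force: [0.7, 0.3, 0.1]
opening: 0.49
```

```bash
python3 - <<'E'
from h import *
s=r.sense(); print(s["eef_pos"],s["contact_force"])
Rm=R.from_euler("xyz",s["tcp_rot"]).as_matrix(); print("yaw",np.arctan2(Rm[1,2],Rm[0,2]),Rm[:,0])
s,b,d=shot("wrist","w5")
s,b,d=shot("side","s5"); crop(b,180,110,370,240,4,"s5c")
E
```

```text
[490.77954253 -37.22563786 212.05665773] [0.69584036 0.28102902 0.06437205]
yaw 0.3041634520602738 [ 0.00603395  0.00168806 -0.99998037]
```

View pics/s5c.png

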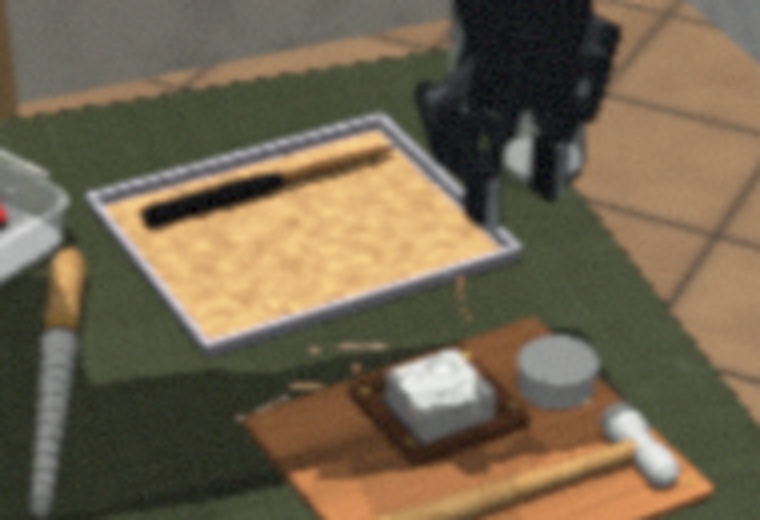

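View pics/w5.png

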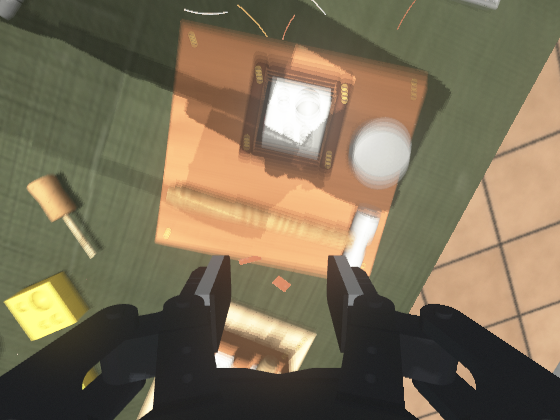

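The burnisher lies flat in the tray at (265,185) in the crop. Now the file.

>>> step_arm:
  rows:
    - [10,-55,0,0,0,-0.15,42]
    - [20,-110,0,0,0,-0.3,42]
    - [30,-165,-20,0,0,-0.4,42]
    - [39,-210,-60,0,0,-0.401,42]
    - [39,-219,-95,0,0,-0.401,42]
    - [39,-219,-120,0,0,-0.401,42]
    - [39,-219,-130,0,0,-0.401,42]
    - [39,-219,-130,0,0,-0.401,42]

```text
clock: 10.6
eef_pos: [530.5, -258.3, 82.3]
tcp_rot: [-0.25, 1.565, -0.349]
contact_force: [0.1, 0.3, 1.2]
opening: 0.491
```

```bash
cat >> h.py <<'E'
def st():
    s=r.sense(); Rm=R.from_euler("xyz",s["tcp_rot"]).as_matrix(); print("t",s["clock"],s["eef_pos"].round(1),"yaw %.3f"%np.arctan2(Rm[1,2],Rm[0,2]),"dir",Rm[:,0].round(3),"F",s["contact_force"].round(1),"op %.3f"%s["opening"],"v %.2f"%abs(s["qvel"]).max())
E
python3 - <<'E'
from h import *
st();s,b,d=shot("wrist","w6")
E
```

```text
t 10.6 [ 530.5 -258.3   82.3] yaw -0.099 dir [ 0.006 -0.002 -1.   ] F [0.1 0.3 1.2] op 0.491 v 0.02
```

View pics/w6.png

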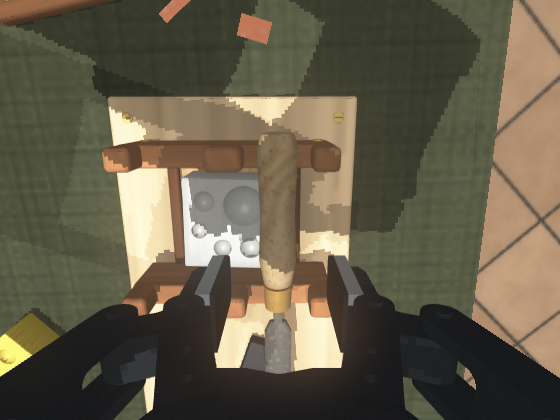

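The file handle (277,230) is centred between the jaws (212..348).

>>> step_arm:
  rows:
    - [0,1,-15,0,0,0,42]
    - [0,1,-28,0,0,0,42]
    - [0,1,-35,0,0,0,42]
    - [0,1,-35,0,0,0,42]
    - [0,1,-35,0,0,0,15]
    - [0,1,-35,0,0,0,15]
    - [0,1,-35,0,0,0,15]
    - [0,1,-35,0,0,0,15]
  force: 50

```text
clock: 11.65
eef_pos: [531.3, -257.7, 48.3]
tcp_rot: [-0.288, 1.563, -0.387]
contact_force: [0.8, -0.3, 2.8]
opening: 0.217
```

```bash
python3 - <<'E'
from h import *
st()
E
```

```text
t 11.65 [ 531.3 -257.7   48.3] yaw -0.099 dir [ 0.008 -0.003 -1.   ] F [ 0.8 -0.3  2.8] op 0.217 v 0.00
```

>>> step_arm:
  rows:
    - [0,0,6,0,0,0,15]
    - [0,0,20,0,0,0,15]
    - [0,0,50,0,0,0,15]
    - [0,0,90,0,0,0,15]
    - [0,0,130,0,0,0,15]
    - [0,20,155,0,0,0,15]
    - [0,60,160,0,0,0.06,15]
    - [0,110,160,0,0,0.2,15]

```text
clock: 12.65
eef_pos: [531.6, -147.2, 210.2]
tcp_rot: [-0.309, 1.56, -0.206]
contact_force: [1.3, 0.7, -1.0]
opening: 0.217
```

```bash
python3 - <<'E'
from h import *
st();s,b,d=shot("side","s7"); crop(b,250,60,430,300,3,"s7c")
E
```

```text
t 12.65 [ 531.6 -147.2  210.2] yaw 0.103 dir [ 0.01  -0.002 -1.   ] F [ 1.3  0.7 -1. ] op 0.217 v 0.70
```

View pics/s7c.png

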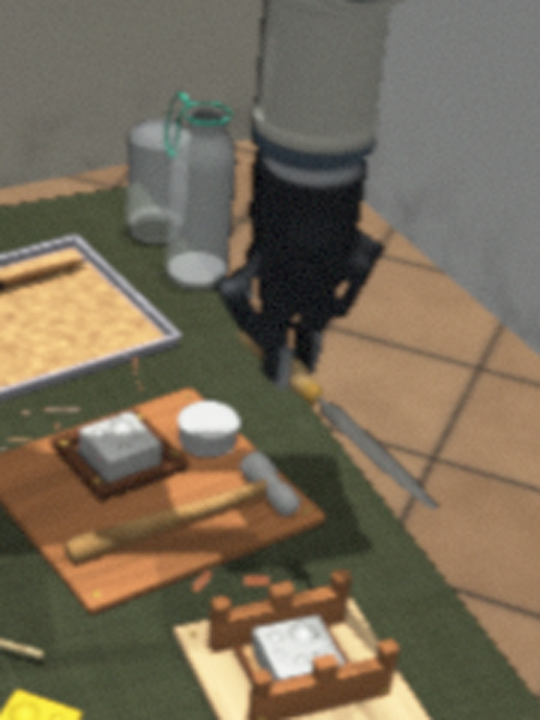

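>>> step_arm:
  rows:
    - [-15,45,0,0,0,0.15,15]
    - [-30,95,0,0,0.01,0.31,15]
    - [-45,145,0,0,0.01,0.47,15]
    - [-60,195,0,0,0.01,0.63,15]
    - [-75,245,0,0,0.01,0.79,15]
    - [-85,295,0,0,0.01,0.95,15]
    - [-95,345,0,0,0.01,1.11,15]
    - [-102,390,0,0,0.01,1.27,15]

```text
clock: 13.7
eef_pos: [428.0, 249.8, 210.6]
tcp_rot: [1.178, 1.564, 2.565]
contact_force: [0.7, 0.5, -1.3]
opening: 0.215
```

```bash
python3 - <<'E'
from h import *
st()
E
```

```text
t 13.7 [428.  249.8 210.6] yaw 1.388 dir [-0.005  0.004 -1.   ] F [ 0.7  0.5 -1.3] op 0.215 v 0.70
```

>>> step_arm:
  rows:
    - [0,15,-10,0,0,0.14,15]
    - [0,27,-50,-0.004,-0.005,0.28,15]
    - [0,27,-90,-0.004,-0.005,0.282,15]
    - [0,27,-125,-0.004,-0.005,0.282,15]
    - [0,27,-145,-0.004,-0.005,0.282,15]
    - [0,27,-150,-0.004,-0.005,0.282,15]
    - [0,27,-150,-0.004,-0.005,0.282,15]
    - [0,27,-150,-0.004,-0.005,0.282,15]

```text
clock: 14.7
eef_pos: [428.7, 277.2, 61.7]
tcp_rot: [-2.113, 1.57, -0.444]
contact_force: [-0.2, -0.3, -1.1]
opening: 0.218
```

```bash
python3 - <<'E'
from h import *
st();s,b,d=shot("wrist","w8")
s,b,d=shot("side","s8"); crop(b,180,80,370,240,4,"s8c")
E
```

```text
t 14.7 [428.7 277.2  61.7] yaw 1.670 dir [ 0.001 -0.    -1.   ] F [-0.2 -0.3 -1.1] op 0.218 v 0.00
```

View pics/w8.png

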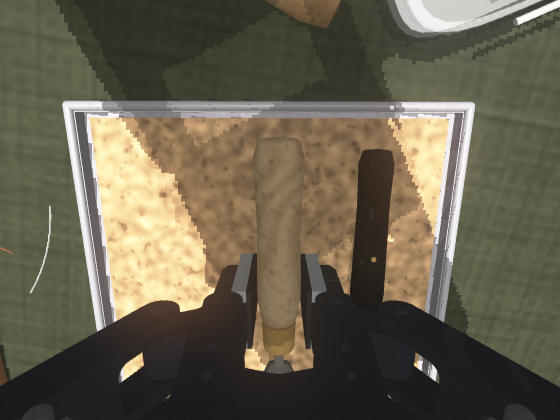

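View pics/s8c.png

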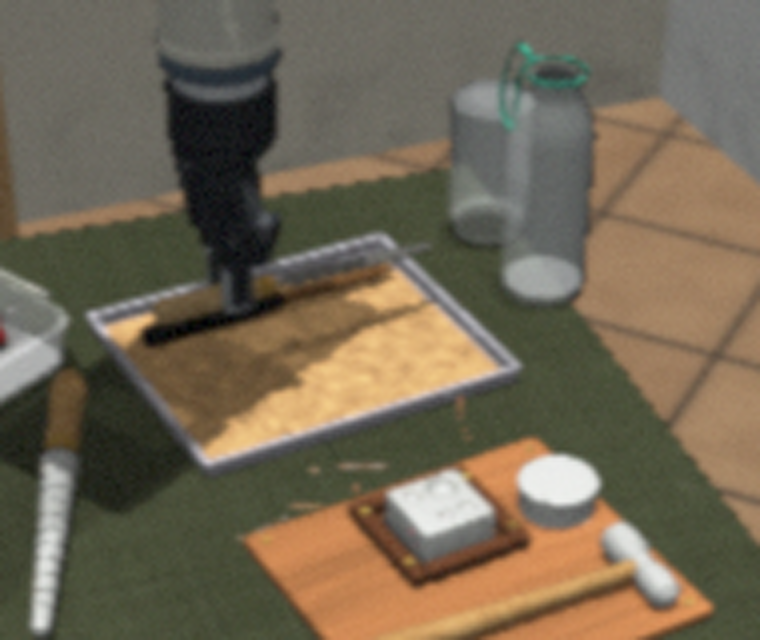

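The file is over the tray, parallel to the burnisher with a clear gap. Lowering and releasing.

>>> step_arm:
  rows:
    - [0,0,-25,0,0,0,15]
    - [0,0,-42,0,0,0,15]
    - [0,0,-51,0,0,0,15]
    - [0,0,-55,0,0,0,15]
    - [0,0,-55,0,0,0,15]
    - [0,0,-55,0,0,0,15]
    - [0,0,-55,0,0,0,42]
    - [0,0,-55,0,0,0,42]

```text
clock: 15.8
eef_pos: [428.8, 277.3, 6.7]
tcp_rot: [-1.819, 1.57, -0.149]
contact_force: [0.2, 0.3, -0.3]
opening: 0.493
```

```bash
python3 - <<'E'
from h import *
st()
E
```

```text
t 15.8 [428.8 277.3   6.7] yaw 1.670 dir [ 0.001 -0.    -1.   ] F [ 0.2  0.3 -0.3] op 0.493 v 0.01
```

>>> step_arm:
  rows:
    - [0,0,0,0,0,0,42]
    - [0,0,10,0,0,0,42]
    - [0,0,50,0,0,0,42]
    - [0,0,100,0,0,-0.1,55]
    - [0,-20,150,0,0,-0.26,70]
    - [0,-50,200,0,0,-0.42,75]
    - [10,-100,200,0,0,-0.58,75]
    - [20,-150,200,0,0,-0.74,75]

```text
clock: 16.8
eef_pos: [449.2, 126.3, 208.2]
tcp_rot: [-0.978, 1.568, -0.053]
contact_force: [-0.4, 0.2, 0.8]
opening: 0.879
```

```bash
python3 - <<'E'
from h import *
st()
s,b,d=shot("side","s9"); crop(b,180,80,370,240,4,"s9c")
E
```

```text
t 16.8 [449.2 126.3 208.2] yaw 0.925 dir [ 0.003 -0.    -1.   ] F [-0.4  0.2  0.8] op 0.879 v 0.87
```

View pics/s9c.png

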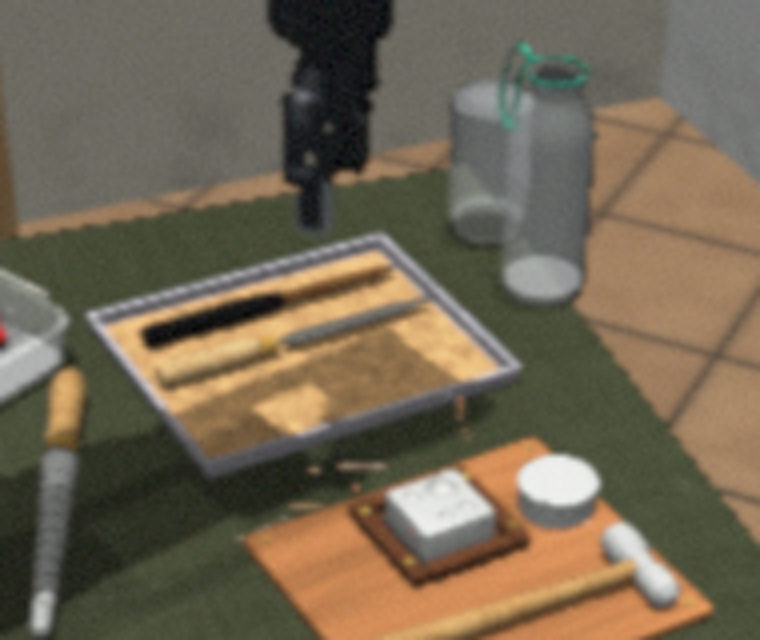

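Both tools lie flat and apart in the tray. On the way back I'll pause over the nest to measure it.

>>> step_arm:
  rows:
    - [5,-15,5,0,0,-0.16,75]
    - [12,-35,10,0,0,-0.32,75]
    - [20,-55,15,0,0,-0.48,75]
    - [30,-80,20,0,0,-0.64,75]
    - [35,-100,30,0,0,-0.78,75]
    - [35,-106,30,0,0,-0.82,75]
    - [35,-106,30,0,0,-0.82,75]
    - [35,-106,30,0,0,-0.82,75]

```text
clock: 17.85
eef_pos: [484.0, 16.1, 237.4]
tcp_rot: [-2.032, 1.567, -1.934]
contact_force: [-1.2, -0.4, -0.5]
opening: 0.879
```

```bash
python3 - <<'E'
from h import *
st();s,b,d=shot("wrist","w10"); crop(b,150,60,430,270,2.8,"w10c")
E
```

```text
t 17.85 [484.   16.1 237.4] yaw 0.099 dir [-0.001 -0.004 -1.   ] F [-1.2 -0.4 -0.5] op 0.879 v 0.00
```

View pics/w10.png

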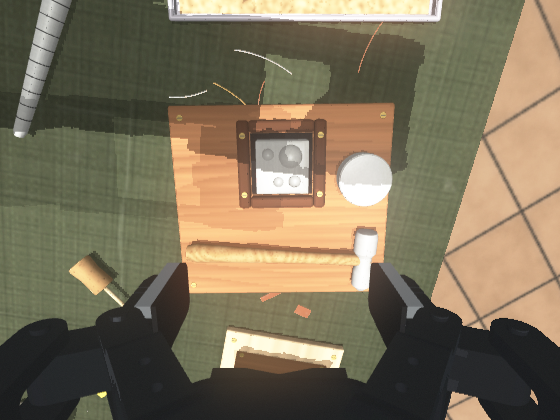

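View pics/w10c.png

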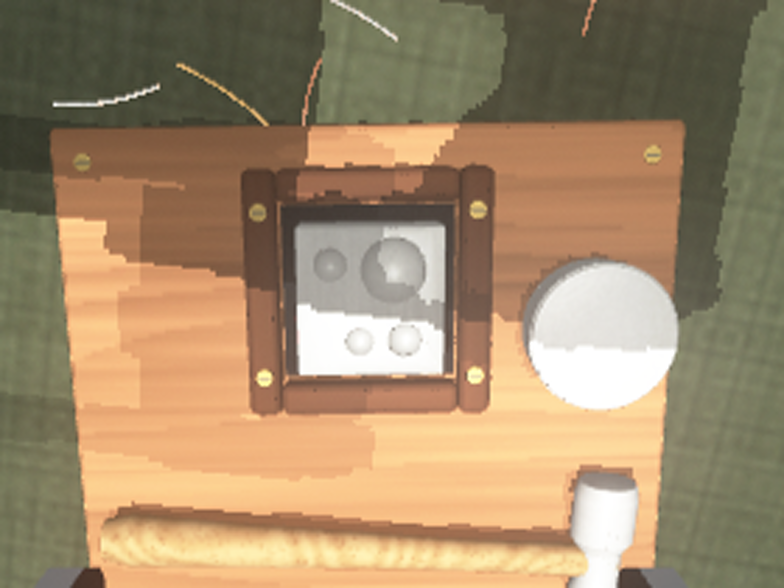

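```bash
python3 - <<'E'
from h import *
C,b,d=load("wrist","w10")
P=ray(C,[(168,105),(393.5,103),(386.5,292),(183,293)],10); print(P.round(1).tolist())
t,th,res=fit2([(-115,105),(115,105),(115,-105),(-115,-105)],P); print(t,th,res.round(1).tolist())
Rm=R.from_euler("z",th).as_matrix()[:2,:2]
print("seat",t+Rm@[0,45])
for n,px in dict(tin=(366,175)).items(): print(n,((ray(C,[px],34)[0,:2]-t)@Rm))
print("hammer shaft",((ray(C,[(200,252),(345,258)],26)[:,:2]-t)@Rm))
E
```

```text
[[365.7, 82.5, 10.0], [590.7, 106.7, 10.0], [621.4, -101.0, 10.0], [386.2, -125.7, 10.0]]
[490.98009357  -9.34750331] 0.11342712606403284 [[0.8, 0.6], [-2.7, -1.3], [4.3, -0.3], [-2.4, 1.0]]
seat [485.88681076  35.36332838]
tin [82.44134364 35.69638831]
hammer shaft [[-89.77076252 -46.60680418]
 [ 66.38448506 -55.7954141 ]]
```

```bash
python3 - <<'E'
from h import *
C,b,d=load("wrist","w10")
f=lambda L:[(x/2.8+150,y/2.8+60) for x,y in L]
for n,L,z,h in (("battens",[(243,170),(494,168),(489,411),(252,414)],22,45),("block",[(294,222),(446,221),(446,376),(298,376)],36,26)):
    t,th,res=fit2([(-h,h),(h,h),(h,-h),(-h,-h)],ray(C,f(L),z)); print(n,t,th,res.round(1).tolist())
E
```

```text
battens [485.4378751   35.19386901] 0.10926092849601345 [[1.0, -0.6], [-0.9, -1.1], [-0.7, 0.9], [0.5, 0.8]]
block [485.85737673  35.2112391 ] 0.10838910346632603 [[-0.3, 1.1], [-0.3, 0.9], [0.7, -1.2], [-0.1, -0.8]]
```

>>> step_arm:
  rows:
    - [5,-45,-10,0,0,-0.06,70]
    - [10,-95,-20,0,0,-0.12,70]
    - [15,-145,-40,0,0,-0.18,70]
    - [20,-200,-70,0,0,-0.196,70]
    - [22,-240,-110,0,0,-0.196,70]
    - [22,-258,-140,0,0,-0.196,70]
    - [22,-261,-150,0,0,-0.196,70]
    - [22,-261,-155,0,0,-0.196,70]

```text
clock: 18.9
eef_pos: [506.1, -244.1, 82.3]
tcp_rot: [-2.186, 1.567, -2.282]
contact_force: [1.0, 1.5, 0.8]
opening: 0.818
```

```bash
python3 - <<'E'
from h import *
st();s,b,d=shot("wrist","w11")
E
```

```text
t 18.9 [ 506.1 -244.1   82.3] yaw -0.096 dir [-0.003 -0.003 -1.   ] F [1.  1.5 0.8] op 0.818 v 0.08
```

View pics/w11.png

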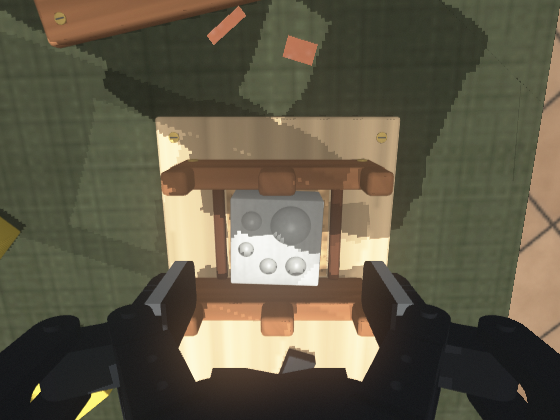

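The block in the bay has its corners at about (231,192) to (320,285). The jaws straddle it between the cheeks.

```bash
python3 - <<'E'
from h import *
C,b,d=load("wrist","w11"); h=26
P=ray(C,[(230.5,191.5),(323,192),(321,285),(230.5,284)],36)
t,th,res=fit2([(-h,h),(h,h),(h,-h),(-h,-h)],P); print(t,th,res.round(1).tolist())
E
```

```text
[ 504.59052913 -244.06046346] -0.10685769432227919 [[0.9, 1.7], [-0.4, 2.1], [0.4, -2.0], [-0.9, -1.8]]
```

>>> step_arm:
  rows:
    - [-1,-1,-15,0,0,0,70]
    - [-1,-1,-30,0,0,0,70]
    - [-1,-1,-45,0,0,0,70]
    - [-1,-1,-55,0,0,0,70]
    - [-1,-1,-59,0,0,0,70]
    - [-1,-1,-59,0,0,0,45]
    - [-1,-1,-59,0,0,0,45]
    - [-1,-1,-59,0,0,0,45]
  force: 70

```text
clock: 19.95
eef_pos: [505.5, -245.1, 23.8]
tcp_rot: [-1.871, 1.567, -1.967]
contact_force: [-0.8, -0.2, 1.9]
opening: 0.581
```

```bash
python3 - <<'E'
from h import *
st();s,b,d=shot("wrist","w12")
s,b,d=shot("side","s12"); crop(b,280,160,440,320,5,"s12c")
C=cam("wrist",s);K,A,o=C
for u,v in((229,300),(325,300),(229,260),(225,280),(330,280),(222,270),(335,270)):
    pass
E
```

```text
t 19.95 [ 505.5 -245.1   23.8] yaw -0.096 dir [-0.001 -0.004 -1.   ] F [-0.8 -0.2  1.9] op 0.581 v 0.00
```

View pics/w12.png

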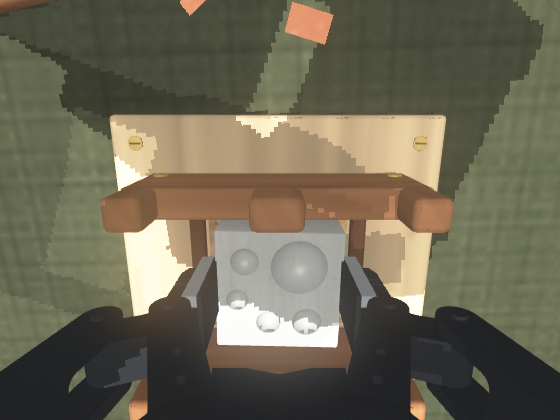

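View pics/s12c.png

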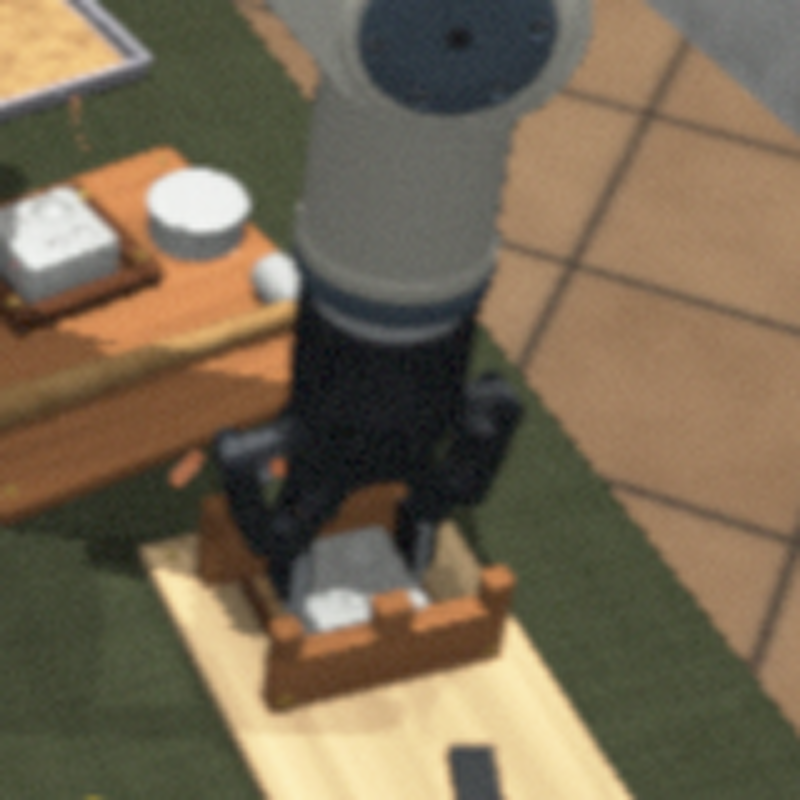

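>>> step_arm:
  rows:
    - [0,0,-1,0,0,0,40]
    - [0,0,-1,0,0,0,40]
    - [0,0,-1,0,0,0,40]
    - [0,0,4,0,0,0,40]
    - [0,0,10,0,0,0,40]
    - [0,0,20,0,0,0,40]
    - [0,0,35,0,0,0,40]
    - [0,0,50,0,0,0,40]
  force: 80

```text
clock: 21.05
eef_pos: [505.7, -245.2, 75.0]
tcp_rot: [-1.76, 1.567, -1.856]
contact_force: [-0.4, -0.3, -1.1]
opening: 0.58
```

```bash
python3 - <<'E'
from h import *
st();s,b,d=shot("wrist","w13");s,b,d=shot("scene","sc13");crop(b,270,120,400,310,4,"sc13c")
E
```

```text
t 21.05 [ 505.7 -245.2   75. ] yaw -0.096 dir [-0.001 -0.004 -1.   ] F [-0.4 -0.3 -1.1] op 0.580 v 0.24
```

View pics/w13.png

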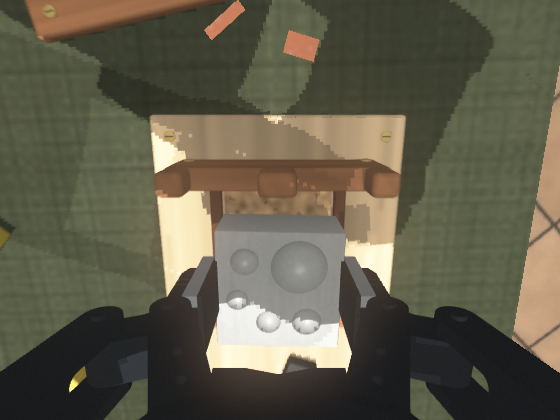

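View pics/sc13c.png

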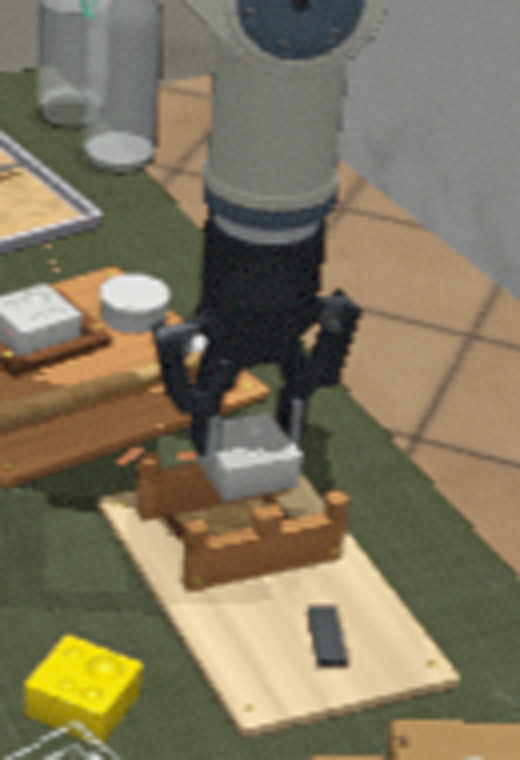

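The block hangs level in the jaws, above the bay. I'll carry it to the free strip of the tray.

>>> step_arm:
  rows:
    - [0,0,40,0,0,0,40]
    - [0,10,75,0,0,0.02,40]
    - [0,50,85,0,0,0.05,40]
    - [-5,100,85,0,0,0.1,40]
    - [-10,155,85,0,0,0.15,40]
    - [-15,215,85,0,0,0.196,40]
    - [-18,275,85,0,0,0.196,40]
    - [-18,335,85,0,0,0.196,40]

```text
clock: 22.15
eef_pos: [488.3, 91.1, 161.2]
tcp_rot: [-1.1, 1.565, -1.0]
contact_force: [0.6, -0.2, -1.2]
opening: 0.581
```

>>> step_arm:
  rows:
    - [0,55,0,0,0,0,40]
    - [0,100,0,0,0,0,40]
    - [0,125,-30,0,0,0,40]
    - [0,133,-70,0,0,0,40]
    - [0,133,-95,0,0,0,40]
    - [0,133,-110,0,0,0,40]
    - [0,133,-115,0,0,0,40]
    - [0,133,-115,0,0,0,40]

```text
clock: 23.15
eef_pos: [488.7, 224.0, 46.6]
tcp_rot: [-1.006, 1.565, -0.907]
contact_force: [0.4, -1.0, -2.2]
opening: 0.581
```

```bash
python3 - <<'E'
from h import *
st();s,b,d=shot("wrist","w14");s,b,d=shot("side","s14"); crop(b,180,80,370,240,4,"s14c")
E
```

```text
t 23.15 [488.7 224.   46.6] yaw 0.099 dir [ 0.003 -0.004 -1.   ] F [ 0.4 -1.  -2.2] op 0.581 v 0.01
```

View pics/w14.png

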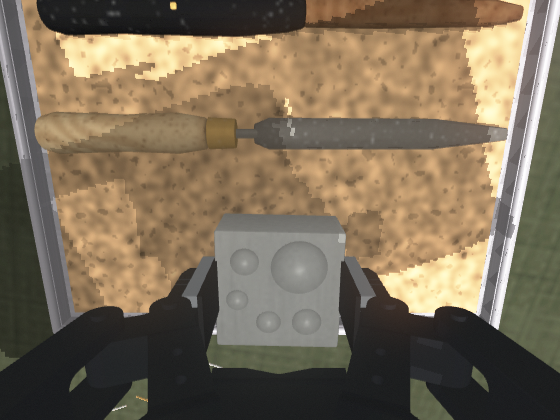

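View pics/s14c.png

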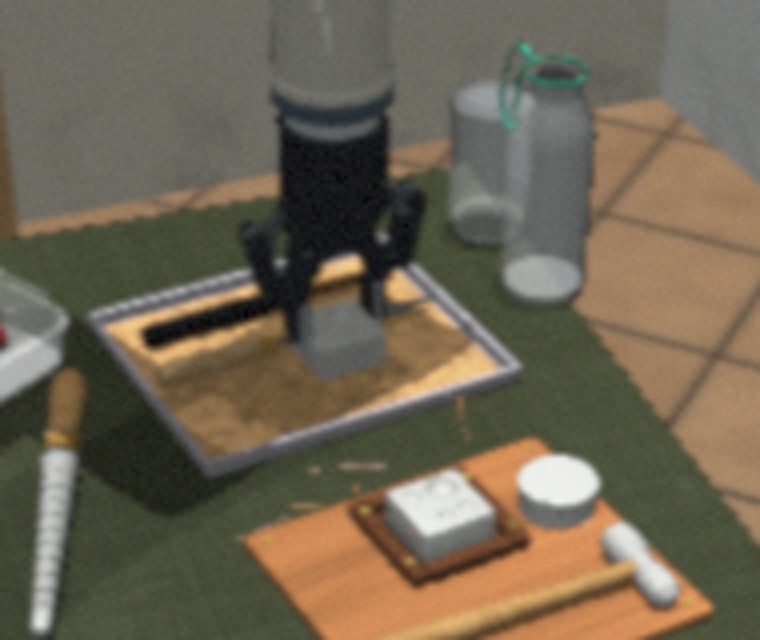

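The block is clear of the tools and inside the rim. Lowering and releasing.

>>> step_arm:
  rows:
    - [0,0,-14,0,0,0,40]
    - [0,0,-24,0,0,0,40]
    - [0,0,-29,0,0,0,40]
    - [0,0,-30,0,0,0,40]
    - [0,0,-30,0,0,0,40]
    - [0,0,-30,0,0,0,70]
    - [0,0,-30,0,0,0,70]
    - [0,0,-30,0,0,0,70]

```text
clock: 24.25
eef_pos: [489.2, 224.3, 17.1]
tcp_rot: [-0.801, 1.565, -0.702]
contact_force: [0.3, 0.3, -0.4]
opening: 0.821
```

```bash
python3 - <<'E'
from h import *
st()
E
```

```text
t 24.25 [489.2 224.3  17.1] yaw 0.099 dir [ 0.005 -0.004 -1.   ] F [ 0.3  0.3 -0.4] op 0.821 v 0.00
```

>>> step_arm:
  rows:
    - [0,0,8,0,0,0,72]
    - [0,0,40,0,0,0,72]
    - [0,0,80,0,0,0.1,72]
    - [0,-40,90,0,0,0.27,72]
    - [0,-90,90,0,0,0.44,72]
    - [-1,-140,90,0,0,0.61,72]
    - [-2,-175,90,0,0,0.78,72]
    - [-3,-188,90,0,0,0.95,72]

```text
clock: 25.25
eef_pos: [486.1, 34.5, 107.7]
tcp_rot: [-0.843, 1.564, 0.21]
contact_force: [-0.6, 0.7, 0.6]
opening: 0.842
```

```bash
python3 - <<'E'
from h import *
st()
E
```

```text
t 25.25 [486.1  34.5 107.7] yaw 1.053 dir [ 0.007  0.001 -1.   ] F [-0.6  0.7  0.6] op 0.842 v 1.56
```

>>> step_arm:
  rows:
    - [0,1,0,0,0,0.16,72]
    - [0,1,0,0,0.007,0.32,72]
    - [0,1,-10,0,0.007,0.48,72]
    - [0,1,-20,0,0.007,0.627,72]
    - [0,1,-30,0,0.007,0.627,72]
    - [0,1,-35,0,0.007,0.627,72]
    - [0,1,-35,0,0.007,0.627,72]
    - [0,1,-35,0,0.007,0.627,72]

```text
clock: 26.25
eef_pos: [486.3, 35.5, 72.9]
tcp_rot: [0.454, 1.567, 2.133]
contact_force: [-0.2, -0.4, 0.5]
opening: 0.85
```

```bash
python3 - <<'E'
from h import *
st();s,b,d=shot("wrist","w15");s,b,d=shot("side","s15"); crop(b,220,100,390,260,4.5,"s15c")
E
```

```text
t 26.25 [486.3  35.5  72.9] yaw 1.679 dir [-0.002  0.003 -1.   ] F [-0.2 -0.4  0.5] op 0.850 v 0.01
```

View pics/w15.png

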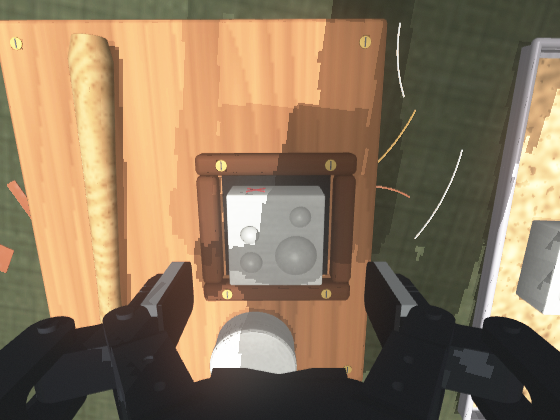

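View pics/s15c.png

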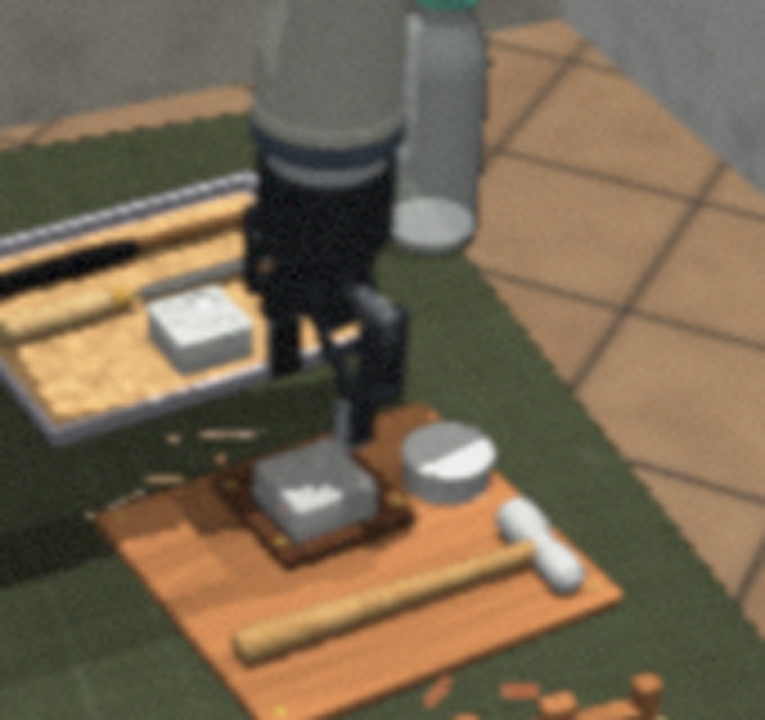

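The nest block's red cross is visible at (256,189), so it is block_b. Its faces are square to the jaws (185..375), and the tin and hammer are clear.

>>> step_arm:
  rows:
    - [0,0,-15,0,0,0,72]
    - [0,0,-30,0,0,0,72]
    - [0,0,-42,0,0,0,72]
    - [0,0,-48,0,0,0,72]
    - [0,0,-49,0,0,0,72]
    - [0,0,-49,0,0,0,40]
    - [0,0,-49,0,0,0,40]
    - [0,0,-49,0,0,0,40]
  force: 80

```text
clock: 27.35
eef_pos: [486.6, 35.5, 24.9]
tcp_rot: [0.157, 1.568, 1.836]
contact_force: [-1.7, -0.2, 6.5]
opening: 0.579
```

```bash
python3 - <<'E'
from h import *
st()
E
```

```text
t 27.35 [486.6  35.5  24.9] yaw 1.680 dir [-0.001  0.003 -1.   ] F [-1.7 -0.2  6.5] op 0.579 v 0.00
```

>>> step_arm:
  rows:
    - [0,0,0,0,0,0,40]
    - [0,0,4,0,0,0,40]
    - [0,0,12,0,0,0,40]
    - [0,0,30,0,0,0,40]
    - [0,0,60,0,0,0,40]
    - [0,0,95,0,0,-0.1,40]
    - [0,-10,120,0,0,-0.25,40]
    - [0,-40,130,0,0,-0.4,40]

```text
clock: 28.35
eef_pos: [487.6, -4.2, 157.1]
tcp_rot: [-0.561, 1.566, 0.715]
contact_force: [-0.4, -0.5, -1.6]
opening: 0.578
```

```bash
python3 - <<'E'
from h import *
st();s,b,d=shot("side","s16"); crop(b,220,60,390,260,4,"s16c")
E
```

```text
t 28.35 [487.6  -4.2 157.1] yaw 1.276 dir [ 0.004  0.003 -1.   ] F [-0.4 -0.5 -1.6] op 0.578 v 0.69
```

View pics/s16c.png

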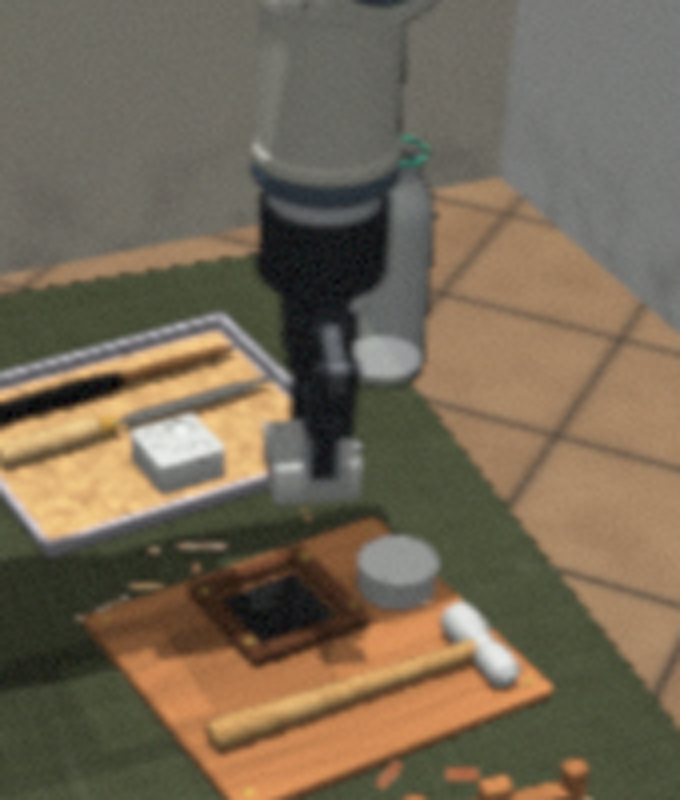

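Block_b is held level and the seat is empty. On to the bay.

>>> step_arm:
  rows:
    - [2,-30,0,0,0,-0.16,40]
    - [4,-60,0,0,0.004,-0.33,40]
    - [7,-95,0,0,0.004,-0.5,40]
    - [10,-130,0,0,0.004,-0.67,40]
    - [13,-170,0,0,0.004,-0.84,40]
    - [15,-210,0,0,0.004,-1.01,40]
    - [17,-235,0,0,0.004,-1.18,40]
    - [18,-242,0,0,0.004,-1.35,40]

```text
clock: 29.4
eef_pos: [505.6, -250.8, 157.9]
tcp_rot: [-1.755, 1.569, -1.843]
contact_force: [-0.8, -0.2, -1.5]
opening: 0.578
```

```bash
python3 - <<'E'
from h import *
st()
E
```

```text
t 29.4 [ 505.6 -250.8  157.9] yaw -0.088 dir [-0.    -0.002 -1.   ] F [-0.8 -0.2 -1.5] op 0.578 v 1.28
```

>>> step_arm:
  rows:
    - [0,5,0,0,0,-0.009,40]
    - [0,5,-10,0,0,-0.009,40]
    - [0,5,-30,0,0,-0.009,40]
    - [0,5,-50,0,0,-0.009,40]
    - [0,5,-65,0,0,-0.009,40]
    - [0,5,-70,0,0,-0.009,40]
    - [0,5,-70,0,0,-0.009,40]
    - [0,5,-70,0,0,-0.009,40]

```text
clock: 30.4
eef_pos: [506.1, -246.0, 88.5]
tcp_rot: [-1.254, 1.569, -1.35]
contact_force: [-0.6, 0.7, -1.0]
opening: 0.58
```

```bash
python3 - <<'E'
from h import *
st();s,b,d=shot("wrist","w17");s,b,d=shot("side","s17"); crop(b,280,120,440,320,4,"s17c")
E
```

```text
t 30.4 [ 506.1 -246.    88.5] yaw -0.097 dir [ 0.    -0.002 -1.   ] F [-0.6  0.7 -1. ] op 0.580 v 0.00
```

View pics/w17.png

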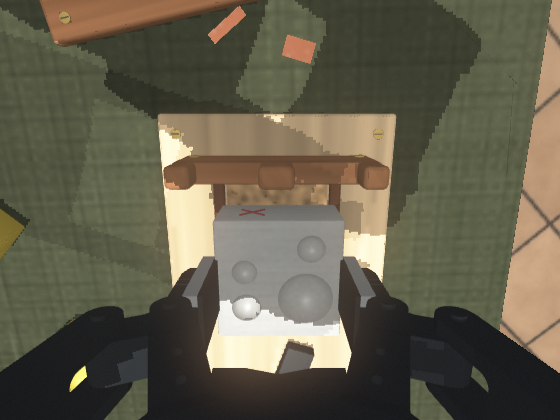

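View pics/s17c.png

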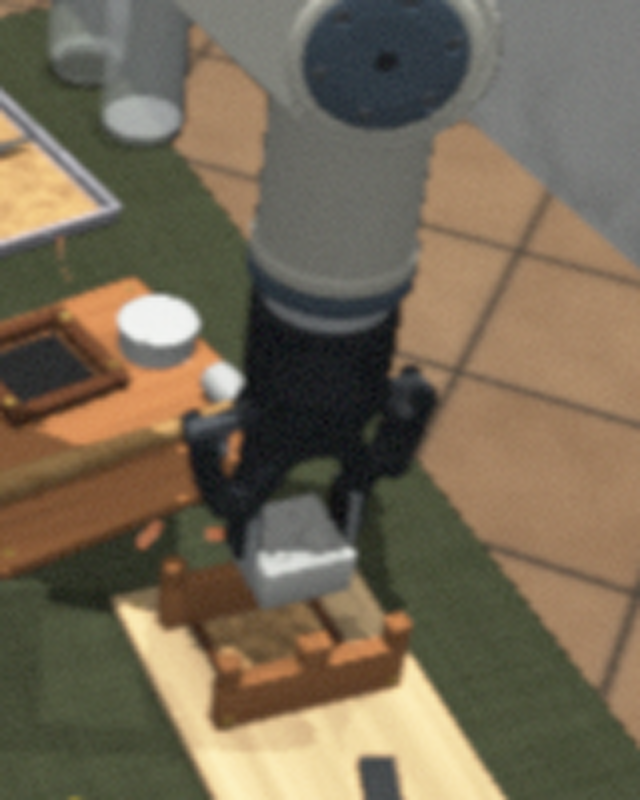

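```bash
python3 - <<'E'
from h import *
for nm,off,L in (("w17",11,[(215,222),(342,222),(341,335),(217,335)]),("w13",13,[(216,232),(343,233),(340,346),(217,346)])):
    C,b,d=load("wrist",nm); s=np.load(f"pics/{nm}.npz"); h=26
    P=ray(C,L,s["eef_pos"][2]+off); t,th,res=fit2([(-h,h),(h,h),(h,-h),(-h,-h)],P); print(nm,t,th,res.round(1).tolist(),t-s["eef_pos"][:2])
    # top edge via depth
    K,A,o=C
    for u,v in((290,260),(280,228),(280,330),(280,218)):
        z=d[v,u];print((u,v),(o+A@np.array([(u-K[0,2])/K[0,0]*z,(v-K[1,2])/K[1,1]*z,z])-s["eef_pos"]).round(1))
E
```

```text
w17 [ 506.30122224 -243.25841199] -0.09501164333834385 [[1.1, -0.8], [-1.4, -0.7], [0.7, 0.6], [-0.4, 0.8]] [0.22152057 2.71125941]
(290, 260) [ 5.6 11.5 11. ]
(280, 228) [ 2.9 24.9  9.5]
(280, 330) [ -1.5 -19.9  11.2]
(280, 218) [ 3.2 28.6  8.3]
w13 [ 505.65801826 -246.25374766] -0.10237901213286023 [[1.4, -0.6], [-1.4, -0.4], [0.2, 0.7], [-0.2, 0.4]] [-0.04578272 -1.08156205]
(290, 260) [5.6 9.3 5.6]
(280, 228) [ 2.8 24.5  8.2]
(280, 330) [ -1.3 -19.   12.6]
(280, 218) [ 2.9 24.5 -5.9]
```

The block sits 2.7 mm toward +y in the jaws, so I'll shift to match and lower it.

>>> step_arm:
  rows:
    - [-1,-3,0,0,0,0,40]
    - [-1,-3,-15,0,0,0,40]
    - [-1,-3,-30,0,0,0,40]
    - [-1,-3,-45,0,0,0,40]
    - [-1,-3,-56,0,0,0,40]
    - [-1,-3,-62,0,0,0,40]
    - [-1,-3,-63,0,0,0,40]
    - [-1,-3,-63,0,0,0,40]

```text
clock: 31.5
eef_pos: [505.2, -249.1, 25.7]
tcp_rot: [-1.101, 1.568, -1.198]
contact_force: [-1.2, 0.0, -1.9]
opening: 0.576
```

```bash
python3 - <<'E'
from h import *
st()
E
```

```text
t 31.5 [ 505.2 -249.1   25.7] yaw -0.097 dir [ 0.001 -0.002 -1.   ] F [-1.2  0.  -1.9] op 0.576 v 0.01
```

>>> step_arm:
  rows:
    - [0,0,-1,0,0,0,40]
    - [0,0,-1,0,0,0,40]
    - [0,0,-1,0,0,0,68]
    - [0,0,-1,0,0,0,68]
    - [0,0,-1,0,0,0,68]
    - [0,0,10,0,0,0,68]
    - [0,0,40,0,0,0,68]
    - [0,0,80,0,0,0,68]

```text
clock: 32.5
eef_pos: [504.7, -248.8, 106.6]
tcp_rot: [-1.723, 1.569, -1.82]
contact_force: [-0.1, -0.8, 0.1]
opening: 0.798
```

```bash
python3 - <<'E'
from h import *
st();s,b,d=shot("wrist","w18")
E
```

```text
t 32.5 [ 504.7 -248.8  106.6] yaw -0.097 dir [-0.    -0.002 -1.   ] F [-0.1 -0.8  0.1] op 0.798 v 0.65
```

View pics/w18.png

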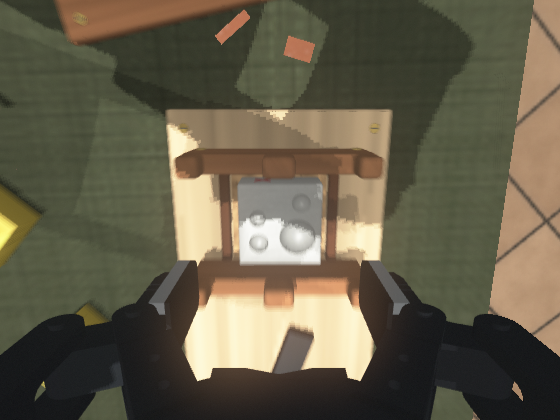

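Block_b sits between the battens, centred at (280,220). Next is block_a in the tray.

>>> step_arm:
  rows:
    - [0,30,40,0,0,0.05,72]
    - [0,80,50,0,0,0.1,72]
    - [-3,140,50,0,0,0.15,72]
    - [-6,200,50,0,0,0.196,72]
    - [-9,260,50,0,0,0.196,72]
    - [-12,320,50,0,0,0.196,72]
    - [-15,380,50,0,0,0.196,72]
    - [-15,430,45,0,0,0.196,72]

```text
clock: 33.55
eef_pos: [492.6, 182.2, 158.1]
tcp_rot: [-0.409, 1.561, -0.309]
contact_force: [-0.0, -1.1, -0.2]
opening: 0.843
```

>>> step_arm:
  rows:
    - [0,25,-15,0,0,0,72]
    - [0,42,-40,0,0,0,72]
    - [0,43,-65,0,0,0,72]
    - [0,43,-85,0,0,0,72]
    - [0,43,-95,0,0,0,72]
    - [0,43,-95,0,0,0,72]
    - [0,43,-95,0,0,0,72]
    - [0,43,-95,0,0,0,72]

```text
clock: 34.55
eef_pos: [493.1, 225.3, 64.0]
tcp_rot: [-0.316, 1.56, -0.216]
contact_force: [0.8, -0.4, -0.3]
opening: 0.844
```

```bash
python3 - <<'E'
from h import *
st();s,b,d=shot("wrist","w19")
E
```

```text
t 34.55 [493.1 225.3  64. ] yaw 0.100 dir [ 0.01  -0.002 -1.   ] F [ 0.8 -0.4 -0.3] op 0.844 v 0.00
```

View pics/w19.png

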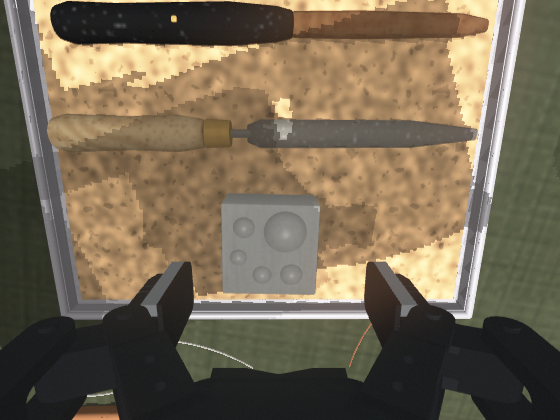

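Block_a is at (270,245), and I'm about 4 mm off in x. I'll correct that and grip.

>>> step_arm:
  rows:
    - [-4,-1,-10,0,0.01,0,72]
    - [-4,-1,-25,0,0.01,0,72]
    - [-4,-1,-38,0,0.01,0,72]
    - [-4,-1,-46,0,0.01,0,72]
    - [-4,-1,-47,0,0.01,0,72]
    - [-4,-1,-47,0,0.01,0,40]
    - [-4,-1,-47,0,0.01,0,40]
    - [-4,-1,-47,0,0.01,0,40]
  force: 80

```text
clock: 35.6
eef_pos: [489.3, 224.5, 17.6]
tcp_rot: [-1.32, 1.569, -1.22]
contact_force: [-2.1, -0.6, 6.4]
opening: 0.581
```

```bash
python3 - <<'E'
from h import *
st()
E
```

```text
t 35.6 [489.3 224.5  17.6] yaw 0.100 dir [ 0.001 -0.002 -1.   ] F [-2.1 -0.6  6.4] op 0.581 v 0.00
```

>>> step_arm:
  rows:
    - [0,0,0,0,0,0,40]
    - [0,0,4,0,0,0,40]
    - [0,0,15,0,0,0,40]
    - [0,0,40,0,0,0,40]
    - [0,0,75,0,0,0,40]
    - [0,-10,95,0,0,0.17,40]
    - [0,-40,100,0,0,0.34,40]
    - [0,-80,100,0,0,0.51,40]

```text
clock: 36.6
eef_pos: [490.0, 144.3, 119.1]
tcp_rot: [-0.772, 1.567, -0.155]
contact_force: [-0.4, -0.7, -2.0]
opening: 0.581
```

```bash
python3 - <<'E'
from h import *
st()
E
```

```text
t 36.6 [490.  144.3 119.1] yaw 0.617 dir [ 0.004 -0.001 -1.   ] F [-0.4 -0.7 -2. ] op 0.581 v 1.94
```

>>> step_arm:
  rows:
    - [-1,-20,0,0,0,0.16,40]
    - [-2,-45,0,0,0.004,0.33,40]
    - [-3,-70,0,0,0.004,0.5,40]
    - [-4,-90,-5,0,0.004,0.67,40]
    - [-4,-105,-15,0,0.004,0.84,40]
    - [-4,-109,-30,0,0.004,1.01,40]
    - [-4,-109,-40,0,0.004,1.063,40]
    - [-4,-109,-45,0,0.004,1.063,40]

```text
clock: 37.6
eef_pos: [485.9, 35.2, 74.2]
tcp_rot: [0.547, 1.569, 2.226]
contact_force: [0.1, -0.0, -1.1]
opening: 0.579
```

>>> step_arm:
  rows:
    - [0,0,0,0,0,0,40]
    - [0,0,0,0,0,0,40]
    - [0,0,0,0,0,0,40]
    - [0,0,0,0,0,0,40]
    - [0,0,0,0,0,0,40]
    - [0,0,0,0,0,0,40]
    - [0,0,0,0,0,0,40]
    - [0,0,0,0,0,0,40]

```text
clock: 38.6
eef_pos: [485.8, 35.2, 74.1]
tcp_rot: [0.588, 1.569, 2.268]
contact_force: [0.6, 0.2, -1.1]
opening: 0.58
```

```bash
python3 - <<'E'
from h import *
st();s,b,d=shot("wrist","w20")
s,b,d=shot("side","s20"); crop(b,220,100,390,260,4.5,"s20c")
E
```

```text
t 38.6 [485.8  35.2  74.1] yaw 1.679 dir [-0.001  0.001 -1.   ] F [ 0.6  0.2 -1.1] op 0.580 v 0.00
```

View pics/w20.png

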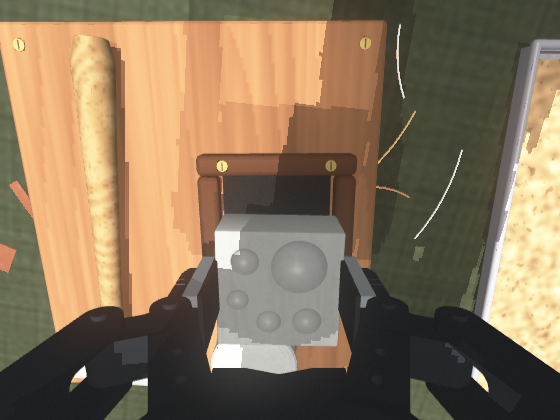

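View pics/s20c.png

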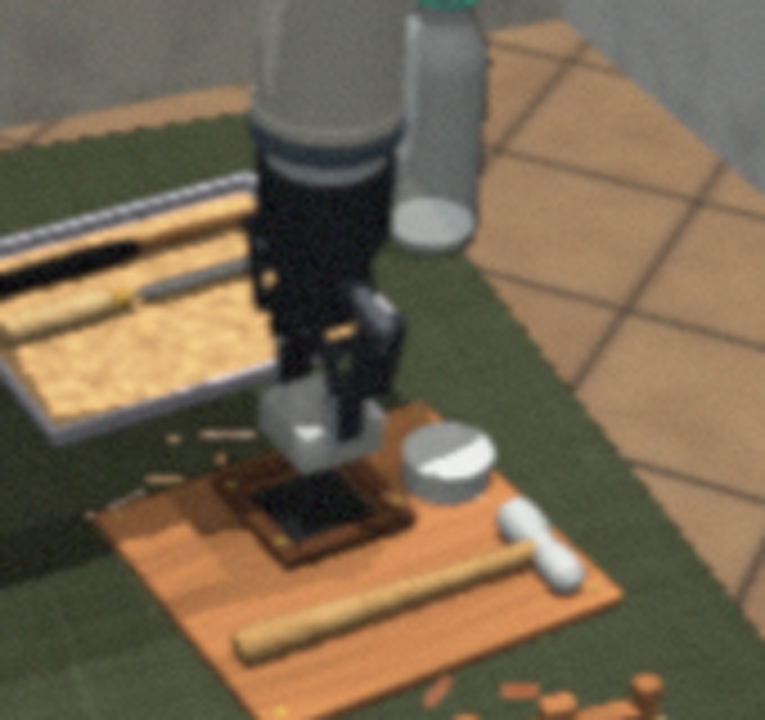

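Block_a is square over the empty seat, 1 mm off, which I'll correct while lowering.

>>> step_arm:
  rows:
    - [-1,0,-10,0,0,0,40]
    - [-1,0,-20,0,0,0,40]
    - [-1,0,-30,0,0,0,40]
    - [-1,0,-39,0,0,0,40]
    - [-1,0,-45,0,0,0,40]
    - [-1,0,-49,0,0,0,40]
    - [-1,0,-49,0,0,0,40]
    - [-1,0,-49,0,0,0,40]

```text
clock: 39.7
eef_pos: [485.0, 35.2, 25.3]
tcp_rot: [0.361, 1.569, 2.041]
contact_force: [-0.6, -0.5, -1.3]
opening: 0.582
```

```bash
python3 - <<'E'
from h import *
st()
E
```

```text
t 39.7 [485.   35.2  25.3] yaw 1.679 dir [-0.001  0.001 -1.   ] F [-0.6 -0.5 -1.3] op 0.582 v 0.00
```

>>> step_arm:
  rows:
    - [0,0,-1,0,0,0,40]
    - [0,0,-1,0,0,0,40]
    - [0,0,-1,0,0,0,68]
    - [0,0,-1,0,0,0,68]
    - [0,0,-1,0,0,0,68]
    - [0,0,10,0,0,0,68]
    - [0,0,40,0,0,0,68]
    - [0,0,70,0,0,0,68]

```text
clock: 40.7
eef_pos: [484.9, 35.2, 96.6]
tcp_rot: [0.488, 1.569, 2.168]
contact_force: [0.8, 0.4, -0.2]
opening: 0.796
```

```bash
python3 - <<'E'
from h import *
st();s,b,d=shot("wrist","w21")
E
```

```text
t 40.7 [484.9  35.2  96.6] yaw 1.679 dir [-0.001  0.001 -1.   ] F [ 0.8  0.4 -0.2] op 0.796 v 0.55
```

View pics/w21.png

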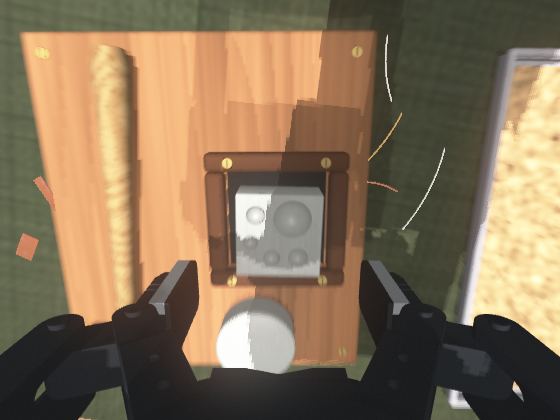

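Block_a is in the seat with an even gap all round. Now to bring the file back.

>>> step_arm:
  rows:
    - [-5,20,30,0,0,0,42]
    - [-12,60,40,0,0,0,42]
    - [-22,105,40,0,0,-0.009,42]
    - [-35,160,40,0,0,-0.009,42]
    - [-50,215,30,0,0,-0.009,42]
    - [-56,240,0,0,0,-0.009,42]
    - [-56,242,-30,0,0,-0.009,42]
    - [-56,242,-40,0,0,-0.009,42]

```text
clock: 41.75
eef_pos: [430.0, 277.3, 59.0]
tcp_rot: [-1.532, 1.569, 0.14]
contact_force: [-0.4, -0.7, -0.9]
opening: 0.488
```

```bash
python3 - <<'E'
from h import *
st();s,b,d=shot("wrist","w22")
E
```

```text
t 41.75 [430.  277.3  59. ] yaw 1.671 dir [ 0.002  0.    -1.   ] F [-0.4 -0.7 -0.9] op 0.488 v 0.16
```

View pics/w22.png

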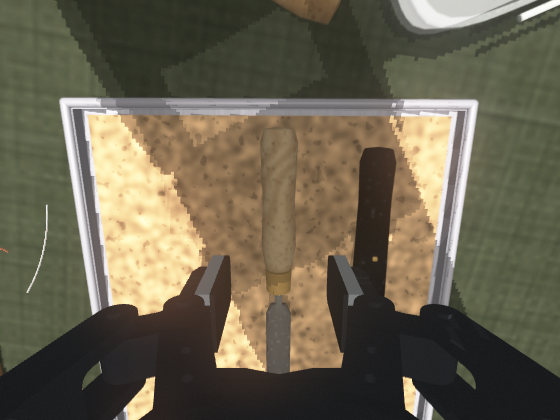

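The file is centred at (279,200) between the jaws. Gripping it at the recorded pose.

>>> step_arm:
  rows:
    - [-1,0,-20,0,0,0,42]
    - [-1,0,-38,0,0,0,42]
    - [-1,0,-48,0,0,0,42]
    - [-1,0,-52,0,0,0,42]
    - [-1,0,-52,0,0,0,42]
    - [-1,0,-52,0,0,0,15]
    - [-1,0,-52,0,0,0,15]
    - [-1,0,-52,0,0,0,15]
  force: 50

```text
clock: 42.8
eef_pos: [429.5, 277.1, 7.4]
tcp_rot: [-1.438, 1.568, 0.232]
contact_force: [-1.2, -0.3, 5.4]
opening: 0.223
```

```bash
python3 - <<'E'
from h import *
st()
E
```

```text
t 42.8 [429.5 277.1   7.4] yaw 1.671 dir [ 0.003  0.001 -1.   ] F [-1.2 -0.3  5.4] op 0.223 v 0.00
```

>>> step_arm:
  rows:
    - [0,0,0,0,0,0,15]
    - [0,0,8,0,0,0,15]
    - [0,0,30,0,0,0,15]
    - [0,0,70,0,0,0,15]
    - [0,0,120,0,0,0,15]
    - [0,0,170,0,0,0,15]
    - [0,-20,200,0,0,-0.1,15]
    - [5,-60,205,0,0,-0.26,15]

```text
clock: 43.8
eef_pos: [435.6, 217.9, 215.4]
tcp_rot: [-1.104, 1.563, 0.304]
contact_force: [0.6, -0.6, 0.1]
opening: 0.217
```

```bash
python3 - <<'E'
from h import *
st()
E
```

```text
t 43.8 [435.6 217.9 215.4] yaw 1.408 dir [ 0.007  0.002 -1.   ] F [ 0.6 -0.6  0.1] op 0.217 v 0.68
```

>>> step_arm:
  rows:
    - [5,-40,0,0,0.005,-0.16,15]
    - [12,-85,0,0,0.007,-0.33,15]
    - [22,-135,0,0,0.007,-0.5,15]
    - [35,-185,0,0,0.007,-0.67,15]
    - [50,-240,0,0,0.007,-0.84,15]
    - [65,-295,0,0,0.007,-1.01,15]
    - [80,-350,0,0,0.007,-1.18,15]
    - [92,-405,0,0,0.007,-1.35,15]

```text
clock: 44.8
eef_pos: [527.8, -189.0, 215.9]
tcp_rot: [-1.848, 1.568, -1.796]
contact_force: [0.6, 0.8, -0.3]
opening: 0.22
```

```bash
python3 - <<'E'
from h import *
st()
E
```

```text
t 44.8 [ 527.8 -189.   215.9] yaw 0.052 dir [-0.001 -0.003 -1.   ] F [ 0.6  0.8 -0.3] op 0.220 v 0.71
```

Next: d = (3.5, -69, -115) and turn -0.151.

>>> step_arm:
  rows:
    - [2,-35,0,0,0,-0.1,15]
    - [3,-62,0,0,0,-0.151,15]
    - [3,-69,-20,0,0,-0.151,15]
    - [3,-69,-60,0,0,-0.151,15]
    - [3,-69,-90,0,0,-0.151,15]
    - [3,-69,-110,0,0,-0.151,15]
    - [3,-69,-117,0,0,-0.151,15]
    - [3,-69,-117,0,0,-0.151,15]

```text
clock: 45.8
eef_pos: [530.8, -258.0, 99.2]
tcp_rot: [-1.931, 1.568, -2.029]
contact_force: [0.4, -0.3, -0.5]
opening: 0.22
```

```bash
python3 - <<'E'
from h import *
st();s,b,d=shot("wrist","w23")
s,b,d=shot("side","s23"); crop(b,280,120,440,320,4,"s23c")
E
```

```text
t 45.8 [ 530.8 -258.    99.2] yaw -0.099 dir [-0.001 -0.003 -1.   ] F [ 0.4 -0.3 -0.5] op 0.220 v 0.02
```

View pics/w23.png

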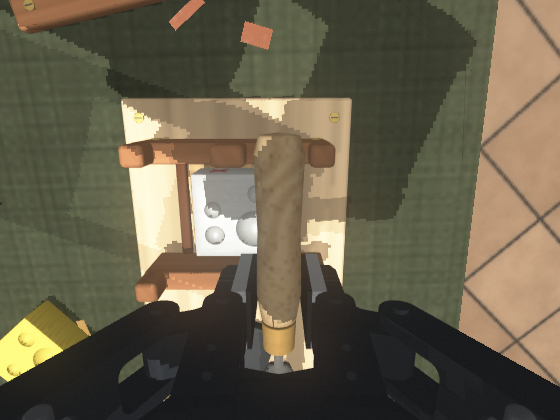

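View pics/s23c.png

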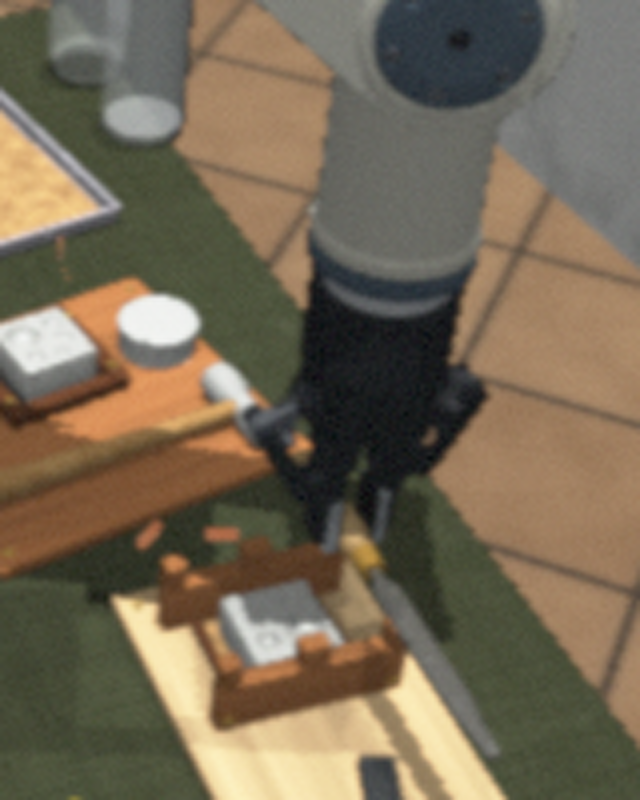

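The file is over the rear notches, handle at +y, level. Lowering.

>>> step_arm:
  rows:
    - [0,0,-12,0,0,0,15]
    - [0,0,-24,0,0,0,15]
    - [0,0,-35,0,0,0,15]
    - [0,0,-44,0,0,0,15]
    - [0,0,-49,0,0,0,15]
    - [0,0,-50,0,0,0,15]
    - [0,0,-50,0,0,0,15]
    - [0,0,-50,0,0,0,15]

```text
clock: 46.9
eef_pos: [531.6, -258.4, 50.3]
tcp_rot: [-1.246, 1.567, -1.345]
contact_force: [0.7, 0.1, 0.2]
opening: 0.222
```

```bash
python3 - <<'E'
from h import *
st();print(r.sense()["wrist_torque"])
E
```

```text
t 46.9 [ 531.6 -258.4   50.3] yaw -0.099 dir [ 0.001 -0.003 -1.   ] F [0.7 0.1 0.2] op 0.222 v 0.00
[-0.01838809  0.0392692  -0.01204317]
```

>>> step_arm:
  rows:
    - [0,0,-1,0,0,0,15]
    - [0,0,-2,0,0,0,15]
    - [0,0,-2,0,0,0,15]
    - [0,0,-2,0,0,0,42]
    - [0,0,-2,0,0,0,42]
    - [0,0,-2,0,0,0,42]
    - [0,0,15,0,0,0,42]
    - [0,0,50,0,0,0,42]

```text
clock: 47.9
eef_pos: [530.8, -258.0, 100.6]
tcp_rot: [-1.992, 1.568, -2.09]
contact_force: [0.5, -0.1, 0.6]
opening: 0.491
```

```bash
python3 - <<'E'
from h import *
st();s,b,d=shot("wrist","w24")
E
```

```text
t 47.9 [ 530.8 -258.   100.6] yaw -0.099 dir [-0.001 -0.002 -1.   ] F [ 0.5 -0.1  0.6] op 0.491 v 0.55
```

View pics/w24.png

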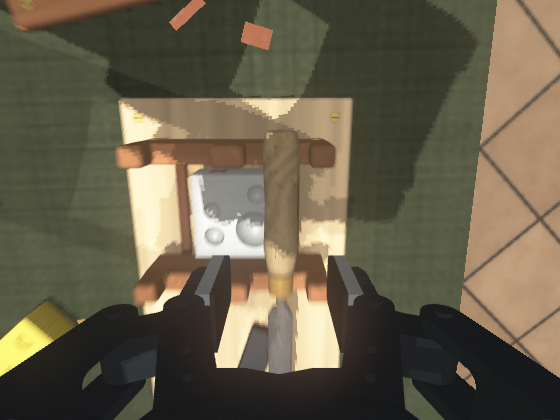

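The file is back in the rear notches at (281,200). Now the burnisher.

>>> step_arm:
  rows:
    - [0,0,45,0,0,0.05,42]
    - [-5,30,80,0,0,0.2,42]
    - [-12,80,90,0,0,0.36,42]
    - [-22,135,90,0,0,0.53,42]
    - [-34,190,90,0,0,0.7,42]
    - [-46,250,90,0,0,0.87,42]
    - [-58,310,90,0,0,1.04,42]
    - [-70,370,90,0,0,1.21,42]

```text
clock: 48.95
eef_pos: [463.4, 112.4, 197.3]
tcp_rot: [-0.763, 1.561, 0.353]
contact_force: [0.6, -0.3, 0.1]
opening: 0.495
```

```bash
python3 - <<'E'
from h import *
st()
E
```

```text
t 48.95 [463.4 112.4 197.3] yaw 1.117 dir [ 0.009  0.003 -1.   ] F [ 0.6 -0.3  0.1] op 0.495 v 1.03
```

>>> step_arm:
  rows:
    - [-8,50,0,0,0.005,0.16,42]
    - [-16,100,0,0,0.009,0.32,42]
    - [-25,150,0,0,0.009,0.48,42]
    - [-34,200,-20,0,0.009,0.553,42]
    - [-38,217,-70,0,0.009,0.553,42]
    - [-38,217,-110,0,0.009,0.553,42]
    - [-38,217,-135,0,0.009,0.553,42]
    - [-38,217,-137,0,0.009,0.553,42]

```text
clock: 49.95
eef_pos: [424.6, 329.0, 59.6]
tcp_rot: [0.767, 1.565, 2.437]
contact_force: [0.2, 0.0, -0.0]
opening: 0.492
```

```bash
python3 - <<'E'
from h import *
st();s,b,d=shot("wrist","w25")
E
```

```text
t 49.95 [424.6 329.   59.6] yaw 1.670 dir [-0.004  0.004 -1.   ] F [ 0.2  0.  -0. ] op 0.492 v 0.02
```

View pics/w25.png

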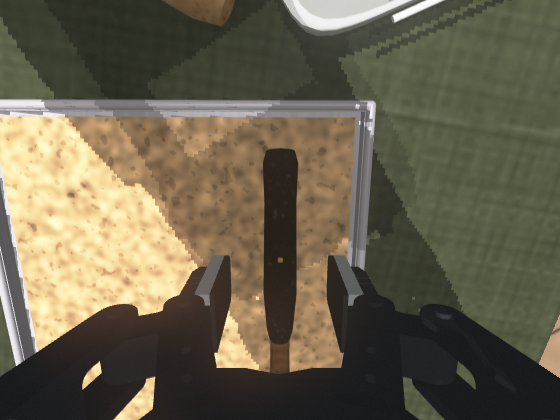

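Centred on the burnisher at (280,240).

>>> step_arm:
  rows:
    - [1,0,-20,0,0,0,42]
    - [1,0,-38,0,0,0,42]
    - [1,0,-49,0,0,0,42]
    - [1,0,-53,0,0,0,42]
    - [1,0,-53,0,0,0,42]
    - [1,0,-53,0,0,0,15]
    - [1,0,-53,0,0,0,15]
    - [1,0,-53,0,0,0,15]
  force: 50

```text
clock: 51.0
eef_pos: [426.7, 329.7, 8.1]
tcp_rot: [0.283, 1.565, 1.953]
contact_force: [-0.3, -1.1, 6.8]
opening: 0.211
```

```bash
python3 - <<'E'
from h import *
st()
E
```

```text
t 51.0 [426.7 329.7   8.1] yaw 1.670 dir [-0.002  0.005 -1.   ] F [-0.3 -1.1  6.8] op 0.211 v 0.00
```

>>> step_arm:
  rows:
    - [0,0,0,0,0,0,15]
    - [0,0,8,0,0,0,15]
    - [0,0,30,0,0,0,15]
    - [0,0,70,0,0,0,15]
    - [0,0,120,0,0,0,15]
    - [0,0,170,0,0,0,15]
    - [0,-20,200,0,0,-0.1,15]
    - [5,-60,205,0,0,-0.26,15]

```text
clock: 52.0
eef_pos: [432.7, 270.6, 216.1]
tcp_rot: [-0.218, 1.562, 1.19]
contact_force: [0.8, -0.4, -1.1]
opening: 0.213
```

```bash
python3 - <<'E'
from h import *
st()
E
```

```text
t 52.0 [432.7 270.6 216.1] yaw 1.407 dir [ 0.003  0.009 -1.   ] F [ 0.8 -0.4 -1.1] op 0.213 v 0.73
```

>>> step_arm:
  rows:
    - [4,-45,0,-0.005,0,-0.16,15]
    - [8,-95,0,-0.008,0.003,-0.33,15]
    - [14,-150,0,-0.008,0.003,-0.5,15]
    - [20,-205,0,-0.008,0.003,-0.67,15]
    - [26,-265,0,-0.008,0.003,-0.84,15]
    - [32,-325,0,-0.008,0.003,-1.01,15]
    - [38,-385,0,-0.008,0.003,-1.18,15]
    - [43,-440,0,-0.008,0.003,-1.35,15]

```text
clock: 53.0
eef_pos: [475.5, -171.5, 216.6]
tcp_rot: [-1.134, 1.564, -1.083]
contact_force: [1.3, 0.6, -1.3]
opening: 0.214
```

```bash
python3 - <<'E'
from h import *
st()
E
```

```text
t 53.0 [ 475.5 -171.5  216.6] yaw 0.051 dir [ 0.003 -0.006 -1.   ] F [ 1.3  0.6 -1.3] op 0.214 v 0.82
```

>>> step_arm:
  rows:
    - [2,-40,0,0.003,0,-0.1,15]
    - [4,-72,0,0.005,0.003,-0.148,15]
    - [4,-81,-20,0.005,0.003,-0.148,15]
    - [4,-81,-60,0.005,0.003,-0.148,15]
    - [4,-81,-90,0.005,0.003,-0.148,15]
    - [4,-81,-110,0.005,0.003,-0.148,15]
    - [4,-81,-117,0.005,0.003,-0.148,15]
    - [4,-81,-117,0.005,0.003,-0.148,15]

```text
clock: 54.0
eef_pos: [479.5, -252.5, 99.8]
tcp_rot: [-2.118, 1.57, -2.215]
contact_force: [-0.3, 0.3, -0.3]
opening: 0.217
```

```bash
python3 - <<'E'
from h import *
st();s,b,d=shot("wrist","w26")
s,b,d=shot("side","s26"); crop(b,280,120,440,320,4,"s26c")
E
```

```text
t 54.0 [ 479.5 -252.5   99.8] yaw -0.097 dir [-0.001 -0.001 -1.   ] F [-0.3  0.3 -0.3] op 0.217 v 0.02
```

View pics/w26.png

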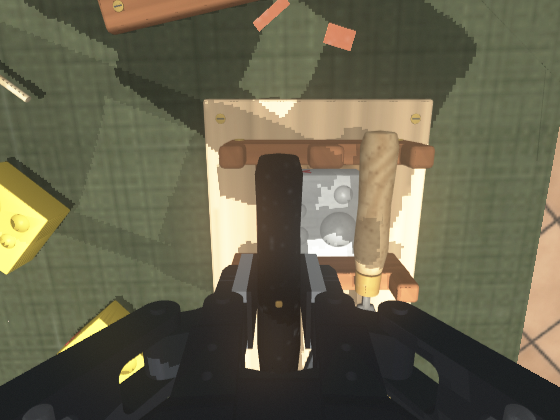

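View pics/s26c.png

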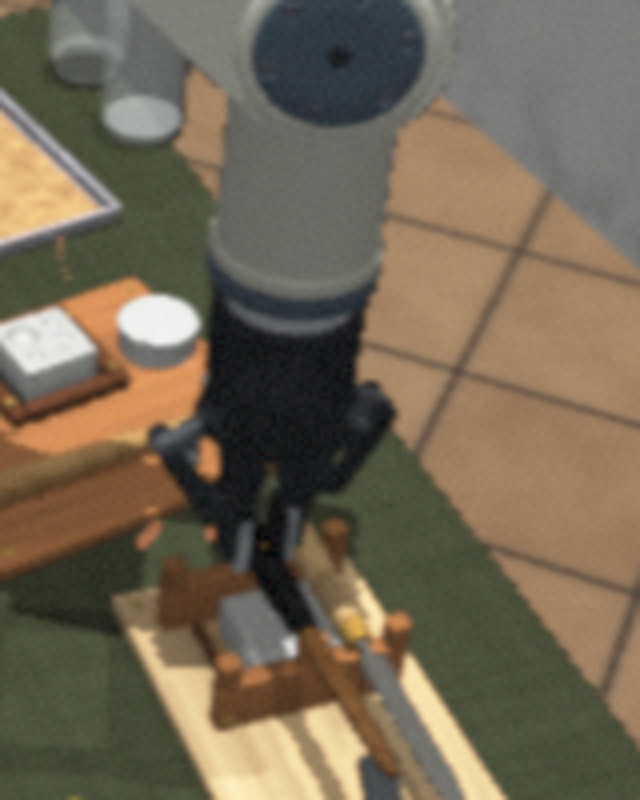

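The burnisher is over the front notches, level and clear of the file. Lowering to just above the recorded height.

>>> step_arm:
  rows:
    - [0,0,-12,0,0,0,15]
    - [0,0,-24,0,0,0,15]
    - [0,0,-35,0,0,0,15]
    - [0,0,-44,0,0,0,15]
    - [0,0,-49,0,0,0,15]
    - [0,0,-50,0,0,0,15]
    - [0,0,-50,0,0,0,15]
    - [0,0,-50,0,0,0,15]

```text
clock: 55.1
eef_pos: [480.2, -252.9, 50.9]
tcp_rot: [-0.866, 1.569, -0.963]
contact_force: [-0.2, -0.4, -0.4]
opening: 0.218
```

```bash
python3 - <<'E'
from h import *
st()
E
```

```text
t 55.1 [ 480.2 -252.9   50.9] yaw -0.097 dir [ 0.001 -0.002 -1.   ] F [-0.2 -0.4 -0.4] op 0.218 v 0.00
```

>>> step_arm:
  rows:
    - [0,0,-1,0,0,0,15]
    - [0,0,-2,0,0,0,15]
    - [0,0,-2,0,0,0,15]
    - [0,0,-2,0,0,0,42]
    - [0,0,-2,0,0,0,42]
    - [0,0,-2,0,0,0,42]
    - [0,0,15,0,0,0,42]
    - [0,0,50,0,0,0,42]

```text
clock: 56.1
eef_pos: [479.5, -252.5, 101.2]
tcp_rot: [-2.358, 1.57, -2.454]
contact_force: [-0.2, -0.4, 0.2]
opening: 0.491
```

>>> step_arm:
  rows:
    - [4,5,30,0,0,0,42]
    - [10,15,70,0,0,0,50]
    - [18,25,110,0,0,0,70]
    - [25,33,150,0,0,0,85]
    - [25,33,168,0,0,0.097,85]
    - [25,33,170,0,0,0.097,85]
    - [25,33,170,0,0,0.097,85]
    - [25,33,170,0,0,0.097,85]

```text
clock: 57.1
eef_pos: [503.8, -219.3, 270.2]
tcp_rot: [-3.13, 1.568, -3.131]
contact_force: [0.1, -0.4, 0.7]
opening: 0.995
```

```bash
python3 - <<'E'
from h import *
st();s,b,d=shot("wrist","w27");crop(b,200,110,360,350,3.3,"w27c")
s,b,d=shot("side","s27");crop(b,180,110,420,350,2.5,"s27c")
E
```

```text
t 57.1 [ 503.8 -219.3  270.2] yaw -0.001 dir [-0.002 -0.    -1.   ] F [ 0.1 -0.4  0.7] op 0.995 v 0.01
```

View pics/w27c.png

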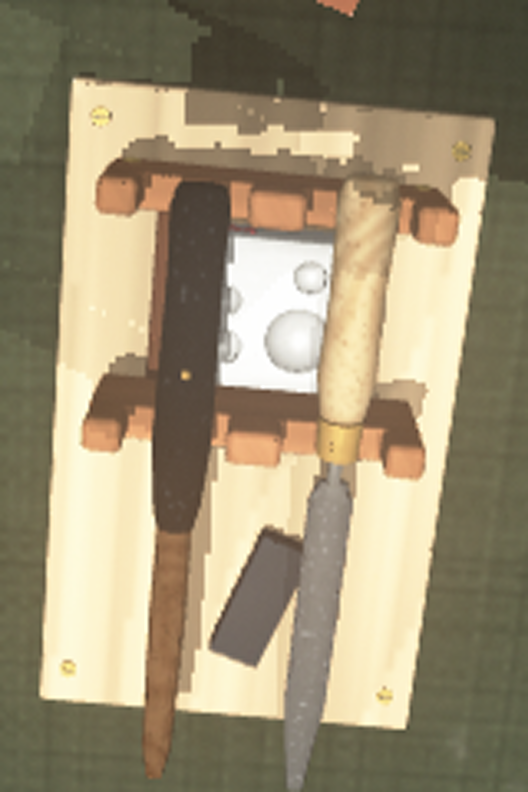

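View pics/s27c.png

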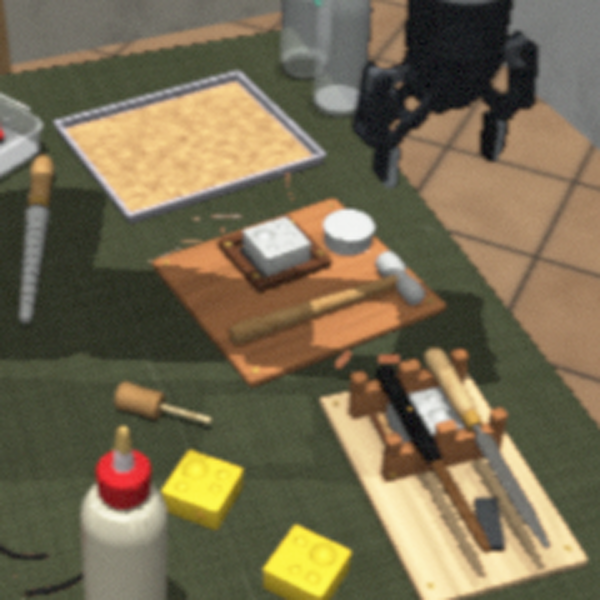

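The view matches the first one. I'll compare tool and bystander positions before and after in the same side view.

```bash
python3 - <<'E'
from h import *
f=lambda L,k,ox,oy:[(x/k+ox,y/k+oy) for x,y in L]
C,b,d=load("wrist","w27")
t,th,res=fit2([(-73,120),(73,120),(73,-120),(-73,-120)],ray(C,f([(72,77),(495,120),(406,728),(41,698)],3.3,200,110),10));print(t,th)
Rm=R.from_euler("z",th).as_matrix()[:2,:2]
L=lambda px,z:((ray(C,f(px,3.3,200,110),z)[:,:2]-t)@Rm).round(1).tolist()
print("burn",L([(200,183),(184,510)],64),L([(154,777)],54));print("file",L([(367,180),(340,420)],64),L([(295,790)],54))
a=cv2.cvtColor(cv2.imread("pics/side0.png"),6);c=cv2.cvtColor(cv2.imread("pics/s27.png"),6)
for n,(x0,y0,x1,y1) in dict(tin=(306,190,334,214),hammer_head=(326,206,354,234),hammer_shaft=(268,220,330,250),burn=(328,252,375,338),file=(346,246,400,332)).items():
    T=a[y0:y1,x0:x1];S=c[y0-8:y1+8,x0-8:x1+8];m=cv2.matchTemplate(S,T,cv2.TM_CCOEFF_NORMED);_,v,_,l=cv2.minMaxLoc(m);print(n,"shift px",l[0]-8,l[1]-8,"score %.3f"%v)
E
```

```text
[ 500.60104349 -296.0079078 ] -0.09576312198806172
burn [[-24.2, 95.5], [-20.8, -10.7]] [[-23.7, -118.7]]
file [[25.6, 101.1], [26.1, 24.8]] [[26.9, -119.3]]
tin shift px 0 -1 score 0.693
hammer_head shift px 0 -1 score 0.723
hammer_shaft shift px 0 0 score 0.646
burn shift px 1 0 score 0.971
file shift px 1 0 score 0.965
```

```bash
python3 - <<'E'
from h import *
print(order.sign_off()); st()
E
```

```text
the job is handed in; nothing more can be done
None
the job is handed in; nothing more can be done
```

The changeover is done and handed in at about 57 s of the 144 s allowed. The sign-off gave no verdict.

I laid the burnisher and then the file in the tray. The plain block went from the cradle to the tray, and the red-cross block from the nest into the cradle's bay. The plain block then went from the tray into the nest. Last, I laid the file back in the rear notches and the burnisher in the front ones, both with the handle at +y as found.

**Last checks:**
- **Blocks:** both sit flat and inside their battens in the pictures.
- **Tools:** the points measured on the file are within about 2 mm of where they started. The burnisher's handle end is within about 1 mm, and its other points are about 2.5–3 mm off. In the side view each tool shifted about 1 pixel.
- **Tin and hammer:** the side view shows a shift of at most 1 pixel. The match scores for these were only about 0.65–0.72; I put that down to changed shadows, so this check is weaker than the others. The pictures show them where they stood.
- **Forces:** the highest contact reading I saw was about 7 N, while gripping.
- **Disagreement:** early tray estimates from different cameras differed by up to about 12 mm. I settled it with a still wrist view before placing anything.

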